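# Draw a cellar sample with the transfer pump

### The job

Get the pump drawing a sample: lift the upturned steel cup straight up off the glass it covers, without lifting or shifting the glass, and set it down, still mouth down, flat inside the steel tray. Next swing the pump's spout round until its outlet is over the middle of the glass. Only then lift the sprung clear guard on the control box wide open, flip the toggle under it over towards the guard's hinge to start the pump, and let the guard drop shut, leaving the other things on the bench alone.

Things in the scene. Friction and masses are not known exactly. Their poses are not given: they have to be found in the camera images.
- pump: Fixed bench pump. Origin: bench level under the centre of its round dark drip grid (104 mm across, top 22 mm above the bench, where the glass and cup stand). Its +x runs from the grid to the pump and motor (up to 245 mm behind the grid, 150 wide, 141 high); +y is to the left seen from the grid. Gear head face 73 mm and spout column 110 mm behind the grid's centre.
- glass: Loose straight glass, 46 mm wide, 80 high, walls 2.5, standing on the drip grid hidden under the steel cup. Origin: centre of its base. z up.
- cover: Loose upturned steel cup standing mouth down over the glass: 62 mm wide at the mouth, 57 at its closed top, 90 high, wall 2, about 4 mm clear of the glass all round; top 112 mm above the bench at the start. Origin: centre of its mouth (its lower rim); z runs up to the closed top.
- spout (a joint): Angle of the swivel spout about its vertical column, rad. 0: it points over the centre of the drip grid; positive swings the outlet to the pump's -y side (parked there at 1.1 to 1.4). Range -0.5 to 1.6; light friction (about 0.06 N m), stays where it is left.
- spout_outlet (a point): Centre of the spout's downward outlet, 110 mm from the column's axis, 120 mm above the bench (18 mm above the glass's rim). The spout is a level steel tube 15 mm thick, axis 150 mm above the bench.
- spout_knob (a point): Centre of the upright round black knob (18 mm thick) on the spout right above the outlet; this point is 184 mm above the bench, the knob goes from 165 to 199 mm.
- tray: Fixed shallow steel tray, 200 mm (x) by 140 (y), wall 3, rim 12 mm high, floor 3 mm thick. Origin: centre of its underside, at bench level. A spoon lies along its +y side; its middle and -y side are free.
- switchbox: Fixed grey control box, 170 (x) by 110 mm (y), flat top 75 mm above the bench. Origin: bench level, 80 mm in front of the free edge of the shut guard's tab. +x runs from there to the guard's hinge and the box's back; tab edge at x = 80 mm, box front face at 96 (so the tab overhangs it by 16), hinge at 180. The toggle's pivot is at x = 145 mm, 81 mm above the bench. Behind the hinge are a pilot lamp and a small knob, not used.
- guard (a joint): Opening of the clear guard, rad: 0 shut, 1.75 limit. It is a clear hood 77 mm long, 68 wide (62 inside), 45 high, open below, hinged along y at x = 180 mm of the box; it swings up and away towards +x. Spring and weight shut it whenever it is not held: about 1 N at the tab.
- guard_hinge (a point): Middle of the guard's hinge line, 81 mm above the bench; the line runs along the box's y.
- guard_tab (a point): Middle of the free edge, underside, of the guard's dark steel lifting tab (40 mm wide, 4 thick, sticking out 23 mm in front of the hood), 100 mm from the hinge; 79.5 mm above the bench when shut. Nothing is under the first 16 mm of it, so a fingertip slanting down towards the hinge goes under it and lifts it.
- toggle (a joint): Angle of the steel toggle bat, rad: 0 off (leans to the tab, 0.38 from upright), 0.76 on (leans to the hinge). It snaps over past 0.38 and needs about 2 N at the tip.
- toggle_tip (a point): Tip of the toggle bat, 33 mm from its pivot, about 112 mm above the bench; the bat is 7 to 11 mm thick. With the guard held about 0.7 rad open or more, a finger can push it over from the tab side.
- spoon: Bystander: steel tasting spoon, 110 mm, lying in the tray. Origin: middle of its underside.
- flask: Bystander: small amber flask, 44 mm wide, 92 high, to the right of the control box. Origin: centre of its base.
- block: Bystander: square wooden bung cover, 45 x 45 x 22 mm, beside the tray. Origin: centre of its base.
- cork: Bystander: cork, 26 mm wide, 30 high, beside the pump. Origin: centre of its base.
- bottle: Bystander: amber bottle, 72 mm wide, 210 high, at the left. Origin: centre of its base.
Things that resemble listed ones, but are neither listed nor needed, are in the scene too. Leave any blue look-alike of the cover alone.

How it is judged:
By the outcome, as a careful person would: the job done as asked, in the order asked, and still so for the second after the job is handed in, with the robot touching nothing.
It also fails if it takes over 72 s, if anything falls off the work surface, if the arm or the gripper's body presses on something with over 40 N, if the wrist force passes 120 N, or if a joint passes its speed limit or range.

### The arm

A 6-joint arm with a two-finger parallel gripper is mounted at the origin on the work surface. World frame = base frame: x ahead of the robot, y to its left, z up, the work surface at z = 0. Lengths are in m, angles in rad, forces in N, time in s.
With the tool pointing down it reaches from about 0.35 to 0.85 m from the base axis. Payload 8.1 kg.
Tool frame: the origin (TCP) lies at the centre of the arm's flange, where the gripper is bolted on; the fingertips stand 186 mm ahead of it and the grasp point (between the pads) lies 167 mm ahead of it (robot.nose_length is the distance from the TCP to the fingertips, in m); z points along the fingers, x is the direction in which the jaws open and shut, and the axes are right-handed (so a half turn about z gives the same grasp; the last joint's range is limited). The gripper opens to 93 mm and grips with 3 to 60 N. Pads are 15 mm wide; open, the fingers measure 128 mm over their backs; the gripper's body (75 mm by 188 mm) begins 65 mm behind the grasp point.
Start: joints at [-0.085, 0.13, 1.488, -0, 1.523, -0.085], TCP at [0.6, 0, 0.405] pointing down, gripper open.
Joint ranges: [-2.96, 2.96], [-0.89, 2.26], [0.02, 2.5], [-1.34, 4.48], [0, 2.73], [-2.66, 2.66]. Speed limits (rad/s): [2.39, 2.39, 2.79, 3.14, 3.14, 3.14].

### API

Orientations are given as a rotation vector (axis times angle).
In Python, from plant import robot gives the robot as it stands.
- The arm moves only by the tool arm_command, never from a script. Its argument "motion" is a list of rows, each an object with "slide": the shift along the tool's x, y, z each as a share of 0.4 m, from -1 to 1, a list of three; "turn": the turn, a rotation vector about the tool's x, y, z each as a share of 0.5 rad, from -1 to 1, a list of three. A call has exactly 5 rows; each row shifts and turns the commanded pose from where the row before left it, along the tool's axes as they then stand; what a row does not reach is not made up. A row lasts 1/12 s, in which the tool goes at most 41.7 mm and 7.16 degrees, less where a joint would pass 70% of its speed; a pose out of reach is approached as far as the arm can. A call with a number of a shift or a turn outside -1 to 1 is refused whole. A call with a gripper value outside its range is refused whole. "gripper" is the opening in per cent of the stroke, from 0 (shut) to 100 (fully open), set as the call begins (left out, the last holds). The fingers move at their own pace and stop on an object; "grip_force" is the grip in N (left out, the last holds). Time passes only in rows, so rows that do not move let the fingers close, or fill a call up. It gives the time, the measured TCP pose, the force and the opening at its end, in the units of the state.
- robot.read_state(): the state, without advancing time (a new reading comes with each control period).
- robot.read_camera(name): name is "scene" or "side" or "wrist"; returns a dict with "pixels" (400x640x3 uint8, blue, green, red), "intrinsics" (3x3 intrinsics, pixels), "T" (4x4, takes a point from camera to world coordinates). Camera axes: x right, y down, z forward; pixel columns grow to the right and rows downward; lengths in m; the calibration is good to about 2 mm. A picture is of the moment at which its call begins. There is no depth.
- robot.close_job(): hands the job in, once; it reports no verdict.
The state is a dict: "t": time; "q": joint angles; "dq": joint speeds; "joint_torque": joint torques, N m; "tool_pos": TCP position; "orientation": TCP orientation; "force": force on the tool from outside, world axes, zero at the start; "wrist_torque": the same for the moment, N m; "opening": finger opening in m.
Only numpy, scipy, OpenCV 4.12 (cv2) and the standard library are available. Lean on these libraries where they do the work, as an engineer would, in place of code of your own. Each camera call takes 0.05 s, during which the arm holds its last target.

## Working session

There is one attempt and no reset: what is moved stays moved. The work goes in short steps, Python scripts to look and compute and a tool call to move; the robot and the scene stay as the last step left them, time stands still between calls to the robot, and variables do not carry over. Pictures are saved under pics/ and viewed, and the job is handed in when it is done.

Besides the shell and the picture viewer there is one more tool, called after "Request:" in YAML: its name, and indented under it one key for each argument. arm_command: Moves the arm, as the interface text tells. Shift numbers are shares of 0.4 m and turn numbers shares of 0.5 rad, none past 1 either way. Its arguments: {"type":"object","properties":{"motion":{"type":"array","items":{"type":"object","properties":{"slide":{"type":"array","items":{"type":"number"}},"turn":{"type":"array","items":{"type":"number"}}}}},"gripper":{"type":"number"},"grip_force":{"type":"number"}},"required":["motion"]}

```bash
ls; mkdir -p pics; python3 - <<'E'
from plant import robot
import cv2,numpy as np
for n in ["scene","side","wrist"]:
    c=robot.read_camera(n); cv2.imwrite(f"pics/{n}0.png",c["pixels"]); print(n,c["intrinsics"].tolist(),np.round(c["T"],4).tolist())
print(robot.read_state())
E
```

```text
pics
scene [[475.62427371689773, 0.0, 314.22450625755823], [0.0, 475.62427371689773, 207.86369472395825], [0.0, 0.0, 1.0]] [[-0.7505, 0.3631, -0.5522, 1.3113], [0.6607, 0.4272, -0.6172, 0.9571], [0.0118, -0.8281, -0.5605, 0.9708], [0.0, 0.0, 0.0, 1.0]]
side [[488.83767662263676, 0.0, 316.3210937504129], [0.0, 488.83767662263676, 198.7916829974127], [0.0, 0.0, 1.0]] [[-0.832, -0.3788, 0.4053, 0.0003], [-0.5547, 0.5581, -0.6171, 0.8318], [0.0076, -0.7383, -0.6745, 0.9772], [0.0, 0.0, 0.0, 1.0]]
wrist [[327.7065014800246, 0.0, 314.6343250737103], [0.0, 327.7065014800246, 200.90071509537358], [0.0, 0.0, 1.0]] [[1.0, 0.0009, -0.0023, 0.5994], [0.0002, -0.9541, -0.2995, 0.0839], [-0.0025, 0.2995, -0.9541, 0.3838], [0.0, 0.0, 0.0, 1.0]]
{'t': 0.15, 'q': array([-8.53763000e-02,  1.31016610e-01,  1.48902454e+00,  1.91104405e-05,
        1.52301974e+00, -8.54093121e-02]), 'dq': array([ 5.17397764e-04, -6.07454923e-04, -2.50803831e-03,  3.46483661e-04,
        1.49267790e-08, -3.76220530e-04]), 'joint_torque': array([ 8.59073725e-05, -5.60473788e+01, -4.92333663e+01,  7.68201635e-02,
        3.05504061e-02, -1.41810942e-04]), 'tool_pos': array([5.99825387e-01, 5.51724445e-05, 4.03913472e-01]), 'orientation': array([-3.14144757e+00, -5.03971806e-05,  2.29523329e-03]), 'force': array([0.21540892, 0.38724123, 0.12542284]), 'wrist_torque': array([0.02380982, 0.01551139, 0.0316598 ]), 'opening': 0.09288541248242024}
```

View pics/scene0.png

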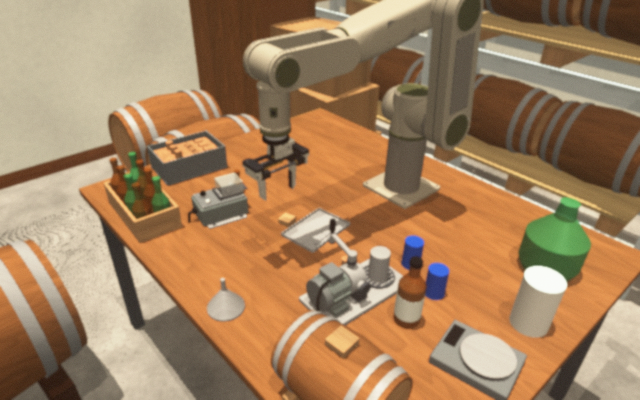

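View pics/side0.png

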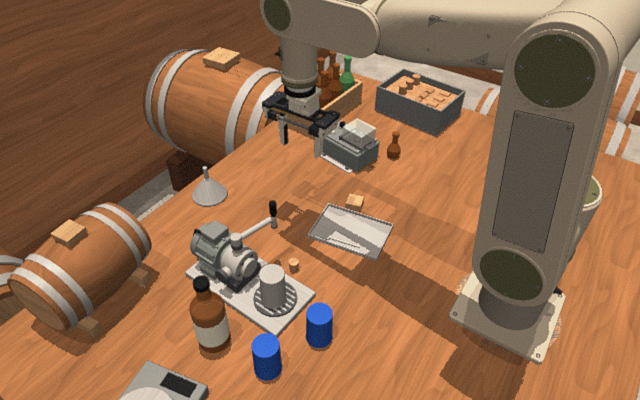

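View pics/wrist0.png

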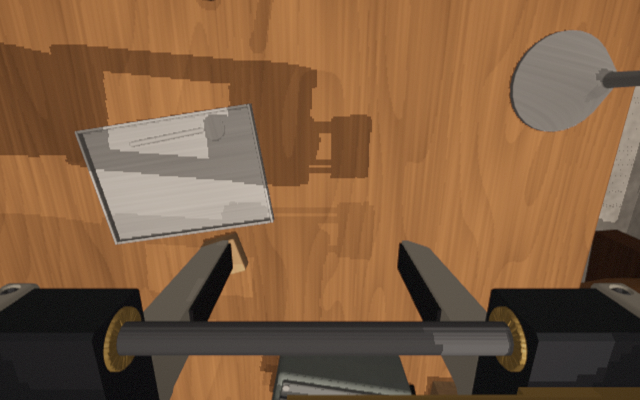

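The scene view shows the pump at about (350,280), the cup at (379,263), the tray at (315,230) and the box at (220,200). The side view shows the cup at (272,285), the spout knob at (272,210), the tray at (350,230) and the box at (350,145). I'll zoom in next.

```bash
python3 - <<'E'
import cv2
def z(n,x,y,w,h,o,f=5):
    im=cv2.imread(f"pics/{n}0.png")[y:y+h,x:x+w]
    cv2.imwrite(f"pics/{o}.png",cv2.resize(im,None,fx=f,fy=f,interpolation=cv2.INTER_CUBIC))
z("scene",270,200,160,120,"zs_pump");z("scene",180,160,100,80,"zs_box",7)
z("side",180,190,140,150,"zd_pump",4);z("side",270,90,140,90,"zd_box",5);z("side",250,180,160,90,"zd_tray",5)
E
```

```text
(no output)
```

View pics/zs_pump.png

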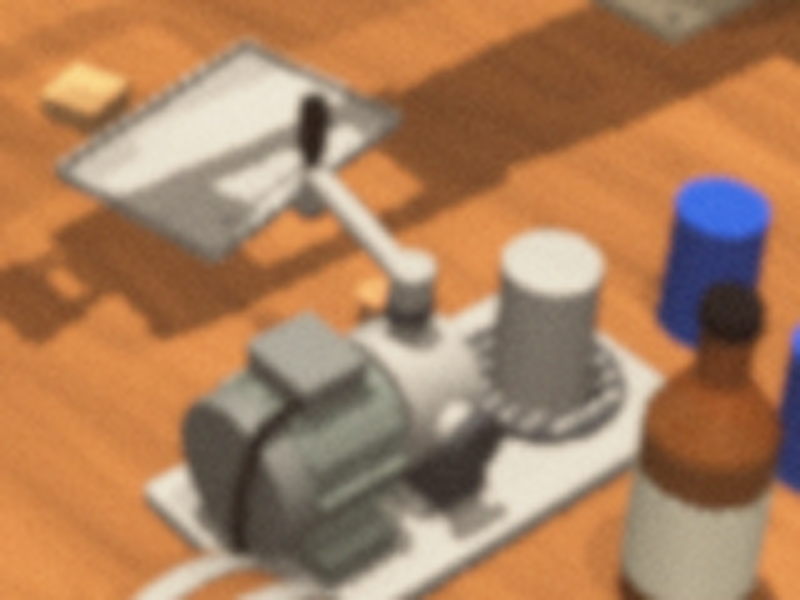

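View pics/zs_box.png

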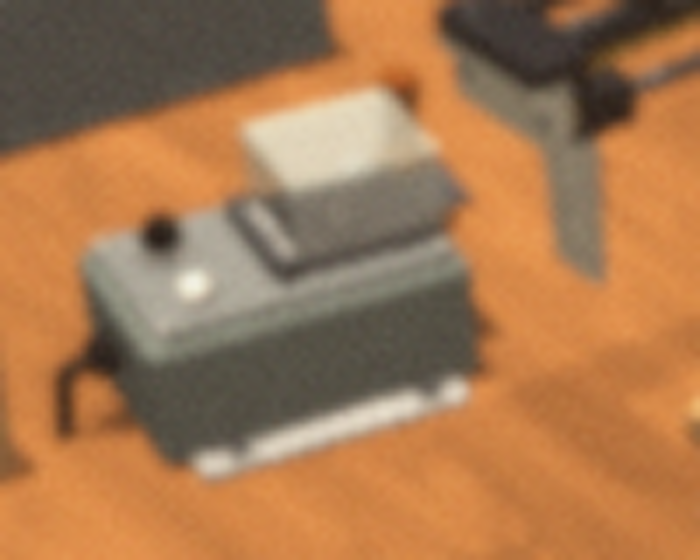

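View pics/zd_pump.png

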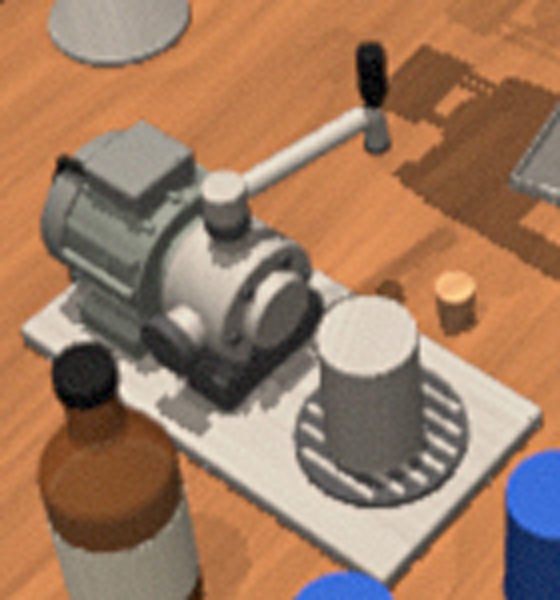

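View pics/zd_box.png

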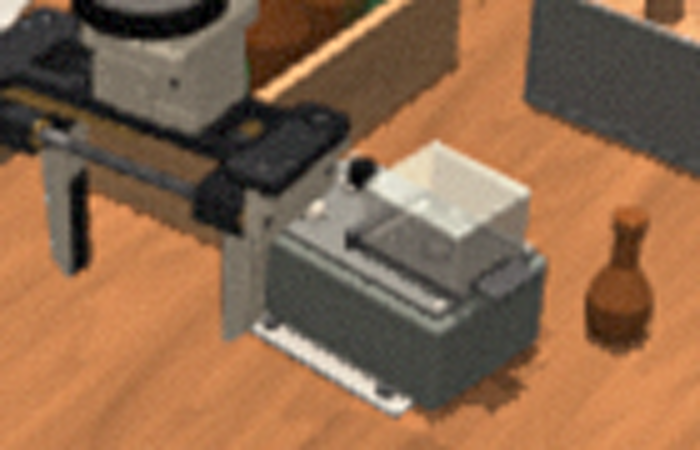

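View pics/zd_tray.png

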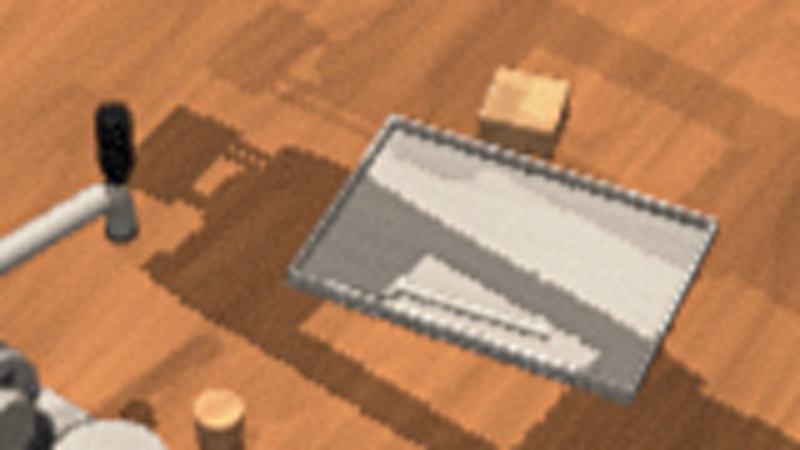

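```bash
cat > h.py <<'E'
import numpy as np, json
K={"scene":np.array([[475.624,0,314.2245],[0,475.624,207.8637],[0,0,1]]),"side":np.array([[488.8377,0,316.3211],[0,488.8377,198.7917],[0,0,1]])}
T={"scene":np.array([[-0.7505,0.3631,-0.5522,1.3113],[0.6607,0.4272,-0.6172,0.9571],[0.0118,-0.8281,-0.5605,0.9708]]),
"side":np.array([[-0.832,-0.3788,0.4053,0.0003],[-0.5547,0.5581,-0.6171,0.8318],[0.0076,-0.7383,-0.6745,0.9772]])}
def ray(c,uv,K_=None,T_=None):
    k=K[c] if K_ is None else K_; t=T[c] if T_ is None else T_
    d=t[:3,:3]@np.linalg.inv(k)@np.array([uv[0],uv[1],1.]); return t[:3,3],d/np.linalg.norm(d)
def plane(c,uv,z,K_=None,T_=None):
    o,d=ray(c,uv,K_,T_); return o+d*(z-o[2])/d[2]
def tri(r):
    A=np.zeros((3,3));b=np.zeros(3)
    for o,d in r:
        P=np.eye(3)-np.outer(d,d);A+=P;b+=P@o
    p=np.linalg.solve(A,b); return p,[round(float(np.linalg.norm((np.eye(3)-np.outer(d,d))@(p-o))),4) for o,d in r]
def cr(x,y,ox,oy,f): return ((x+.5)/f-.5+ox,(y+.5)/f-.5+oy)
E
python3 - <<'E'
from h import *
np.set_printoptions(precision=4,suppress=True)
S=lambda x,y:cr(x,y,270,200,5); D=lambda x,y:cr(x,y,180,190,4)
B=lambda x,y:cr(x,y,180,160,7); E=lambda x,y:cr(x,y,270,90,5); R=lambda x,y:cr(x,y,250,180,5)
print("cup",tri([ray("scene",S(552,262)),ray("side",D(369,335))]),plane("scene",S(552,262),.112),plane("side",D(369,335),.112))
print("knob",tri([ray("scene",S(313,130)),ray("side",D(372,76))]),plane("scene",S(313,130),.184),plane("side",D(372,76),.184))
print("col",tri([ray("scene",S(414,260)),ray("side",D(226,188))]))
for n,p in dict(br=(90,250),bl=(165,335),fl=(465,262)).items(): print("box s",n,plane("scene",B(*p),.075))
for n,p in dict(bl=(275,235),fl=(437,330),fr=(545,262)).items(): print("box d",n,plane("side",E(*p),.075))
for n,p in dict(a=(395,120),b=(715,220),c=(630,395),d=(290,275)).items(): print("tray d",n,plane("side",R(*p),.012))
for n,p in dict(a=(248,42),b=(398,115),c=(213,255),d=(60,168)).items(): print("tray s",n,plane("scene",S(*p),.012))
for n,p in dict(a=(30,335),b=(388,580),c=(540,415)).items(): print("plate d",n,plane("side",D(*p),.012))
print("cork",plane("side",D(455,287),.03),"spoon")
print("flask",plane("side",E(618,335),.0))
print("block",plane("side",R(525,85),.022))
E
```

```text
cup (array([0.4676, 0.2991, 0.1082]), [0.0014, 0.0014]) [0.4706 0.3003 0.112 ] [0.465 0.303 0.112]
knob (array([0.5493, 0.1839, 0.1758]), [0.0015, 0.0015]) [0.5563 0.1898 0.184 ] [0.5429 0.1923 0.184 ]
col (array([0.5733, 0.2902, 0.1594]), [0.0023, 0.0023])
box s br [ 0.7    -0.3622  0.075 ]
box s bl [ 0.7105 -0.2722  0.075 ]
box s fl [ 0.5646 -0.2329  0.075 ]
box d bl [ 0.6833 -0.2523  0.075 ]
box d fl [ 0.5481 -0.2245  0.075 ]
box d fr [ 0.5273 -0.3234  0.075 ]
tray d a [ 0.5394 -0.0541  0.012 ]
tray d b [ 0.3483 -0.0853  0.012 ]
tray d c [0.3264 0.0534 0.012 ]
tray d d [0.52   0.0817 0.012 ]
tray s a [ 0.3536 -0.0864  0.012 ]
tray s b [0.3347 0.0473 0.012 ]
tray s c [0.5316 0.0788 0.012 ]
tray s d [ 0.5489 -0.0561  0.012 ]
plate d a [0.6943 0.3605 0.012 ]
plate d b [0.4034 0.3746 0.012 ]
plate d c [0.3958 0.2329 0.012 ]
cork [0.4877 0.1921 0.03  ] spoon
flask [ 0.4927 -0.3745  0.    ]
block [ 0.4872 -0.1126  0.022 ]
```

Request:
arm_command:
  motion:
    - {"slide": [-0.05,-0.08,-0.04],"turn": [0,0,0]}
    - {"slide": [-0.05,-0.08,-0.04],"turn": [0,0,0]}
    - {"slide": [-0.05,-0.08,-0.04],"turn": [0,0,0]}
    - {"slide": [-0.05,-0.08,-0.04],"turn": [0,0,0]}
    - {"slide": [-0.05,-0.08,-0.04],"turn": [0,0,0]}
  gripper: 100
  grip_force: 20

```text
t: 0.57
tool_pos: [0.4988, 0.1611, 0.4852]
orientation: [3.142, -0.001, -0.001]
force: [-0.4, 0.6, 0.7]
opening: 0.093
```

```bash
cat >> h.py <<'E'
def snap(n,name):
    from plant import robot
    import cv2
    c=robot.read_camera(n); cv2.imwrite(f"pics/{name}.png",c["pixels"]); np.savez(f"pics/{name}.npz",K=c["intrinsics"],T=c["T"])
    s=robot.read_state(); print(s["t"],s["tool_pos"].round(4),s["orientation"].round(4),s["force"].round(1),s["opening"].round(4)); return c
def wr(name,uv,z):
    f=np.load(f"pics/{name}.npz"); return plane(None,uv,z,f["K"],f["T"])
def proj(name,p):
    f=np.load(f"pics/{name}.npz"); t=f["T"]; c=t[:3,:3].T@(np.array(p)-t[:3,3]); u=f["K"]@c; return u[:2]/u[2]
E
python3 -c "
from h import *
snap('wrist','w1')"
```

```text
Traceback (most recent call last):
  File "h.py", line 20, in snap
    s=robot.read_state(); print(s["t"],s["tool_pos"].round(4),s["orientation"].round(4),s["force"].round(1),s["opening"].round(4)); return c
                                                                                                            ^^^^^^^^^^^^^^^^^^
AttributeError: 'float' object has no attribute 'round'
```

View pics/w1.png

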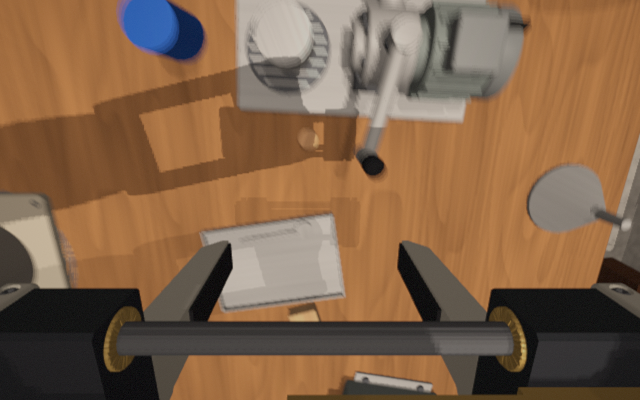

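The wrist view shows the cup top at about (283,33), the column cap at (404,33), the knob top at (371,163) and the tray in the middle. It's motion-blurred, so I'll retake it with the arm settled.

```bash
sed -i 's/s\["opening"\].round(4)/round(float(s["opening"]),4)/' h.py
python3 -c "
from h import *
import cv2
snap('wrist','w2')
im=cv2.imread('pics/w2.png')
cv2.imwrite('pics/w2a.png',cv2.resize(im[0:190,230:480],None,fx=3.15,fy=3.15,interpolation=cv2.INTER_CUBIC))
cv2.imwrite('pics/w2b.png',cv2.resize(im[190:330,180:370],None,fx=4,fy=4,interpolation=cv2.INTER_CUBIC))
"
```

```text
0.6667 [0.4979 0.1639 0.4884] [-3.1387 -0.0079 -0.007 ] [-0.  -0.1  0.7] 0.0928
```

View pics/w2a.png

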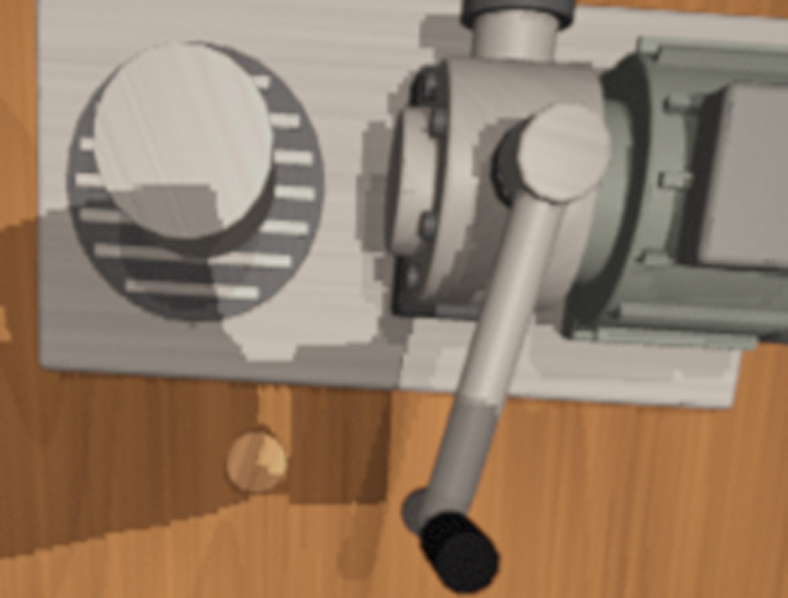

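View pics/w2b.png

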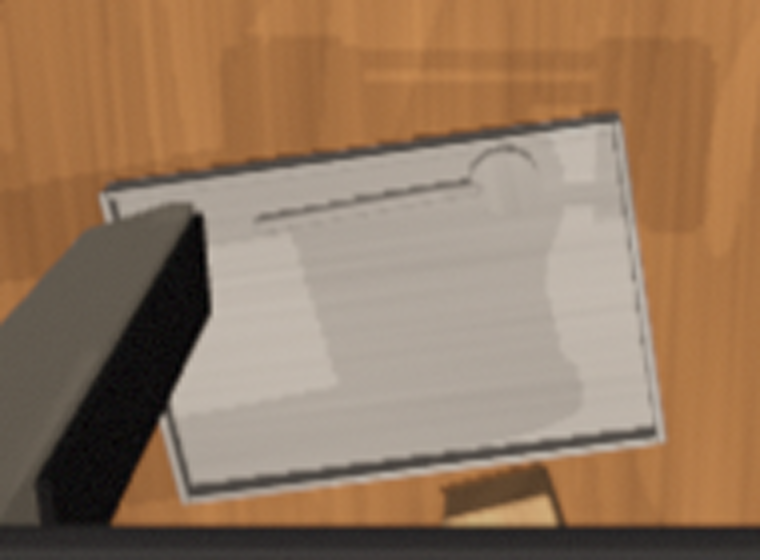

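```bash
python3 - <<'E'
from h import *
np.set_printoptions(precision=4,suppress=True)
a=lambda x,y:cr(x,y,230,0,3.15); b=lambda x,y:cr(x,y,180,190,4)
print("cup",wr("w2",a(184,141),.112)); 
for p in [(95,141),(274,141),(184,42),(184,240)]: print(wr("w2",a(*p),.112))
print("grid L,R,B",[wr("w2",a(*p),.022) for p in [(67,181),(325,181),(196,321)]])
print("col top",wr("w2",a(563,153),.166)); print("knob top",wr("w2",a(466,559),.199))
print("knob bottom-outlet",wr("w2",a(425,512),.120))
print("plate",[wr("w2",a(*p),.012) for p in [(40,0),(40,368),(725,407)]])
print("tray",[wr("w2",b(*p),.012) for p in [(102,190),(615,117),(662,438),(185,500)]])
print("spoon",[wr("w2",b(*p),.006) for p in [(258,218),(535,165),(500,210)]])
print("cork",wr("w2",a(257,460),.03))
o=tri([ray("scene",(416,262)),ray("side",(201,283))]);print("bottle cap",o)
E
```

```text
cup [0.4699 0.3024 0.112 ]
[0.4417 0.3023 0.112 ]
[0.4983 0.3025 0.112 ]
[0.4704 0.3303 0.112 ]
[0.4693 0.2731 0.112 ]
grid L,R,B [array([0.4163, 0.3008, 0.022 ]), array([0.5194, 0.3012, 0.022 ]), array([0.4669, 0.2475, 0.022 ])]
col top [0.5758 0.292  0.166 ]
knob top [0.5499 0.1875 0.199 ]
knob bottom-outlet [0.5506 0.1857 0.12  ]
plate [array([0.4075, 0.367 , 0.012 ]), array([0.3989, 0.2278, 0.012 ]), array([0.6959, 0.2124, 0.012 ])]
tray [array([0.3317, 0.0506, 0.012 ]), array([0.5252, 0.0806, 0.012 ]), array([ 0.547 , -0.0571,  0.012 ]), array([ 0.3526, -0.0868,  0.012 ])]
spoon [array([0.3886, 0.0365, 0.006 ]), array([0.4955, 0.0588, 0.006 ]), array([0.4821, 0.0401, 0.006 ])]
cork [0.4924 0.1912 0.03  ]
bottle cap (array([0.5189, 0.4538, 0.2008]), [0.0009, 0.0009])
```

Request:
arm_command:
  motion:
    - {"slide": [-0.014,-0.069,0.05],"turn": [0,0,0]}
    - {"slide": [-0.014,-0.069,0.05],"turn": [0,0,0]}
    - {"slide": [-0.014,-0.069,0.05],"turn": [0,0,0]}
    - {"slide": [-0.014,-0.069,0.05],"turn": [0,0,0]}
    - {"slide": [-0.014,-0.069,0.05],"turn": [0,0,0]}

```text
t: 1.08
tool_pos: [0.4717, 0.2987, 0.3832]
orientation: [3.141, -0.001, -0.001]
force: [0.3, -0.8, -0.5]
opening: 0.093
```

Request:
arm_command:
  motion:
    - {"slide": [0,0,0],"turn": [0,0,-0.25]}
    - {"slide": [0,0,0],"turn": [0,0,-0.25]}
    - {"slide": [0,0,0],"turn": [0,0,-0.25]}
    - {"slide": [0,0,0],"turn": [0,0,-0.25]}
    - {"slide": [0,0,0],"turn": [0,0,-0.25]}

```text
t: 1.5
tool_pos: [0.4722, 0.2977, 0.3838]
orientation: [2.986, 0.975, -0.002]
force: [0.2, -0.9, -0.3]
opening: 0.0928
```

Request:
arm_command:
  motion:
    - {"slide": [0,0,0],"turn": [0,0,-0.25]}
    - {"slide": [0,0,0],"turn": [0,0,-0.25]}
    - {"slide": [0,0,0],"turn": [0,0,-0.25]}
    - {"slide": [0,0,0],"turn": [0,0,-0.25]}
    - {"slide": [0,0,0],"turn": [0,0,-0.25]}

```text
t: 1.92
tool_pos: [0.4723, 0.2975, 0.3839]
orientation: [2.542, 1.845, -0.002]
force: [0.6, -0.9, 0.2]
opening: 0.0929
```

Request:
arm_command:
  motion:
    - {"slide": [0,0,0],"turn": [0,0,-0.25]}
    - {"slide": [0,0,0],"turn": [0,0,-0.25]}
    - {"slide": [0,0,0],"turn": [0,0,0]}
    - {"slide": [0,0,0],"turn": [0,0,0]}
    - {"slide": [0,0,0],"turn": [0,0,0]}

```text
t: 2.33
tool_pos: [0.4721, 0.2977, 0.3843]
orientation: [-2.304, -2.136, 0.001]
force: [-0.6, -0.6, -0.1]
opening: 0.0927
```

```bash
cat >> h.py <<'E'
def rel(target):
    "shift from present TCP to target (TCP world) in shares of tool axes"
    from plant import robot
    from scipy.spatial.transform import Rotation as R
    s=robot.read_state(); M=R.from_rotvec(s["orientation"])
    print("t",round(s["t"],2),"pos",s["tool_pos"].round(4),"F",s["force"].round(1),"open",round(float(s["opening"]),4)); print("R\n",M.as_matrix().round(3))
    print("slide shares",(M.inv().apply(np.array(target)-s["tool_pos"])/.4).round(4))
E
python3 -c "
from h import *
rel([.470,.302,.262])
snap('wrist','w3')"
```

```text
t 2.33 pos [0.4721 0.2977 0.3843] F [-0.6 -0.6 -0.1] open 0.0927
R
 [[ 0.075  0.997 -0.001]
 [ 0.997 -0.075 -0.   ]
 [-0.    -0.    -1.   ]]
slide shares [ 0.0103 -0.0059  0.3058]
2.3833 [0.4721 0.2978 0.3845] [-2.3027e+00 -2.1370e+00  7.0000e-04] [1.1 0.4 0.4] 0.093
```

View pics/w3.png

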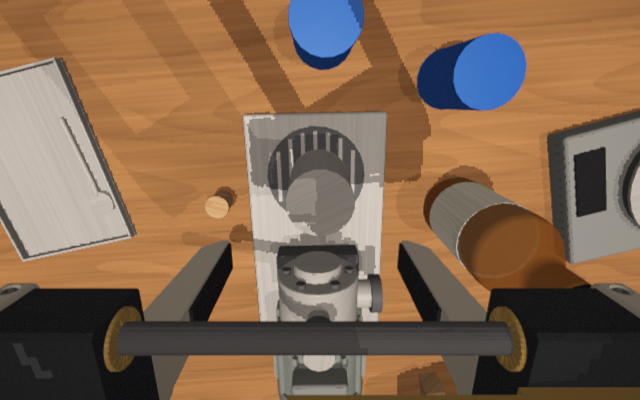

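The cup top is centred at about (320,202), between the fingers. The bottle is to the right, clear of the finger.

```bash
python3 - <<'E'
from h import *
import cv2
im=cv2.imread("pics/w3.png")[150:260,260:380]
cv2.imwrite("pics/w3a.png",cv2.resize(im,None,fx=5,fy=5,interpolation=cv2.INTER_CUBIC))
for p in [(320,202),(285,202),(354,202)]: print(wr("w3",p,.112))
print(proj("w3",(.470,.302,.112)))
E
```

```text
[0.46796184 0.30219888 0.112     ]
[0.46582723 0.27399735 0.112     ]
[0.47003594 0.32960106 0.112     ]
[319.93182926 204.40882613]
```

View pics/w3a.png

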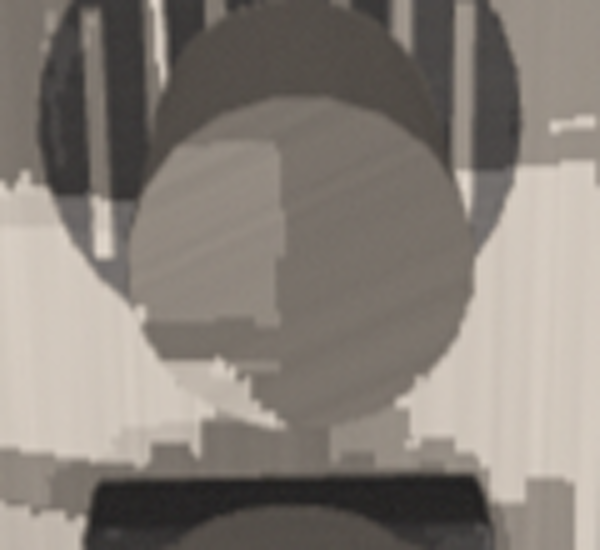

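Request:
arm_command:
  motion:
    - {"slide": [0.005,-0.004,0.04],"turn": [0,0,0]}
    - {"slide": [0.005,-0.004,0.05],"turn": [0,0,0]}
    - {"slide": [0,0,0.05],"turn": [0,0,0]}
    - {"slide": [0,0,0.05],"turn": [0,0,0]}
    - {"slide": [0,0,0.02],"turn": [0,0,0]}

```text
t: 2.8
tool_pos: [0.4682, 0.3017, 0.2975]
orientation: [-2.3, -2.138, 0.006]
force: [-1.2, -0.2, -0.5]
opening: 0.093
```

```bash
python3 -c "
from h import *
snap('wrist','w4')
rel([.468,.302,.257])"
```

```text
2.85 [0.468  0.3016 0.2969] [-2.2997 -2.1383  0.0083] [-1.2 -0.3 -1.1] 0.0931
t 2.85 pos [0.468  0.3016 0.2969] F [-1.2 -0.3 -1.1] open 0.0931
R
 [[ 0.073  0.997 -0.005]
 [ 0.997 -0.073 -0.003]
 [-0.003 -0.005 -1.   ]]
slide shares [0.0013 0.0005 0.0998]
```

View pics/w4.png

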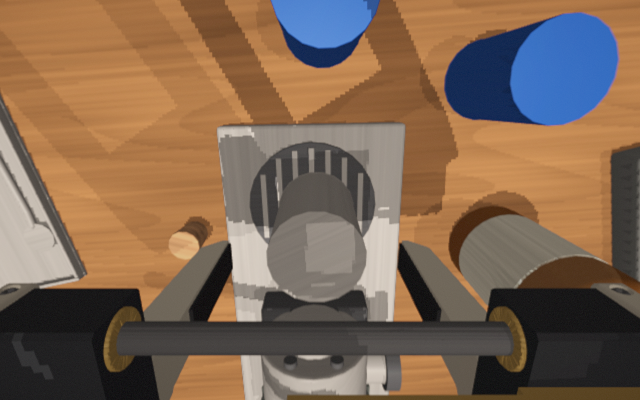

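Request:
arm_command:
  motion:
    - {"slide": [0.003,0,0.04],"turn": [0,0,0]}
    - {"slide": [0,0,0.03],"turn": [0,0,0]}
    - {"slide": [0,0,0.02],"turn": [0,0,0]}
    - {"slide": [0,0,0.01],"turn": [0,0,0]}
    - {"slide": [0,0,0],"turn": [0,0,0]}

```text
t: 3.27
tool_pos: [0.4689, 0.3032, 0.2599]
orientation: [-2.299, -2.141, 0.002]
force: [-0.3, 1.3, -0.7]
opening: 0.0928
```

Request:
arm_command:
  motion:
    - {"slide": [0,0,0],"turn": [0,0,0]}
    - {"slide": [0,0,0],"turn": [0,0,0]}
    - {"slide": [0,0,0],"turn": [0,0,0]}
    - {"slide": [0,0,0],"turn": [0,0,0]}
    - {"slide": [0,0,0],"turn": [0,0,0]}
  gripper: 30
  grip_force: 12

```text
t: 3.68
tool_pos: [0.4693, 0.3035, 0.2612]
orientation: [2.299, 2.141, 0.001]
force: [-0.7, -0.5, -0.3]
opening: 0.0641
```

```bash
python3 -c "
from h import *
rel([.468,.302,.257])
snap('wrist','w5')"
```

```text
t 3.68 pos [0.4693 0.3035 0.2612] F [-0.7 -0.5 -0.3] open 0.0641
R
 [[ 0.071  0.997  0.001]
 [ 0.997 -0.071  0.   ]
 [ 0.     0.001 -1.   ]]
slide shares [-0.004  -0.0031  0.0106]
3.7333 [0.4693 0.3035 0.2611] [2.2985e+00 2.1413e+00 7.0000e-04] [ 0.6 -1.2  0.5] 0.0602
```

View pics/w5.png

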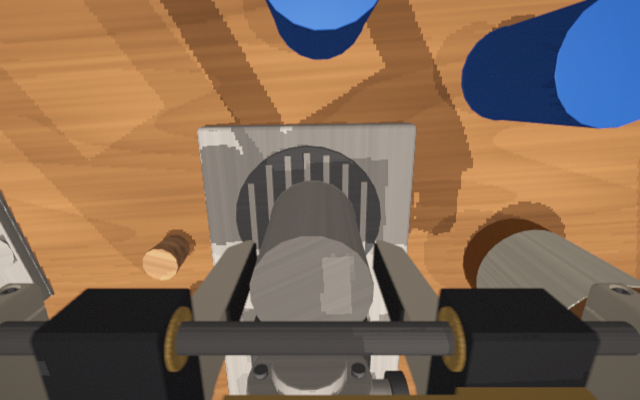

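Request:
arm_command:
  motion:
    - {"slide": [0,0,0],"turn": [0,0,0]}
    - {"slide": [0,0,0],"turn": [0,0,0]}
    - {"slide": [0,0,0],"turn": [0,0,0]}
    - {"slide": [0,0,0],"turn": [0,0,0]}
    - {"slide": [0,0,0],"turn": [0,0,0]}
  gripper: 30
  grip_force: 25

```text
t: 4.15
tool_pos: [0.4693, 0.3034, 0.2611]
orientation: [2.299, 2.141, 0.001]
force: [-0.6, -1.5, 5.6]
opening: 0.0579
```

Request:
arm_command:
  motion:
    - {"slide": [0,0,-0.01],"turn": [0,0,0]}
    - {"slide": [0,0,-0.01],"turn": [0,0,0]}
    - {"slide": [0,0,-0.01],"turn": [0,0,0]}
    - {"slide": [0,0,-0.01],"turn": [0,0,0]}
    - {"slide": [0,0,-0.01],"turn": [0,0,0]}

```text
t: 4.57
tool_pos: [0.4691, 0.3035, 0.2811]
orientation: [-2.299, -2.141, -0.0]
force: [0.7, 0.3, -0.8]
opening: 0.0581
```

```bash
python3 -c "
from h import *
snap('wrist','w6');snap('side','d6')
import cv2
cv2.imwrite('pics/d6a.png',cv2.resize(cv2.imread('pics/d6.png')[180:360,170:350],None,fx=3,fy=3,interpolation=cv2.INTER_CUBIC))"
```

```text
4.6167 [0.4695 0.3036 0.2821] [2.2984e+00 2.1413e+00 2.1000e-03] [ 0.5  0.4 -0.9] 0.0577
4.6667 [0.4695 0.3036 0.2818] [2.2984 2.1412 0.0024] [-0.3  0.7 -1.4] 0.0582
```

View pics/d6a.png

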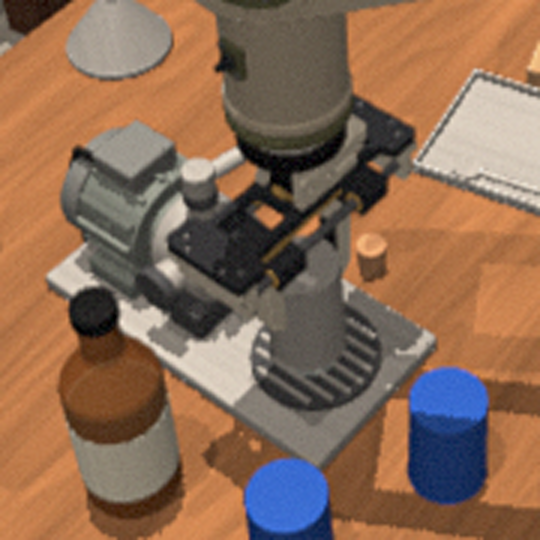

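View pics/w6.png

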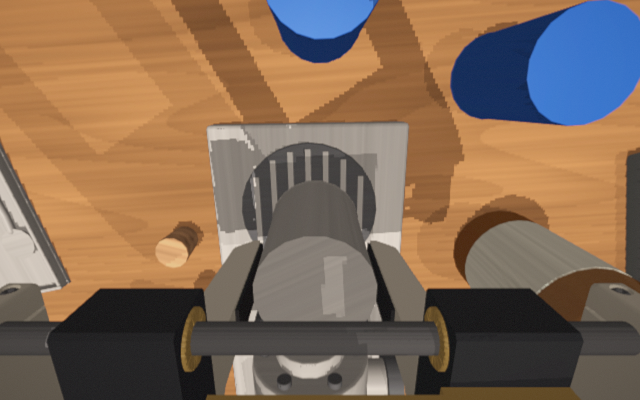

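The cup is rising with the gripper, and its image size in the wrist view hasn't changed. I'll keep lifting straight up.

Request:
arm_command:
  motion:
    - {"slide": [0,0,-0.03],"turn": [0,0,0]}
    - {"slide": [0,0,-0.04],"turn": [0,0,0]}
    - {"slide": [0,0,-0.04],"turn": [0,0,0]}
    - {"slide": [0,0,-0.04],"turn": [0,0,0]}
    - {"slide": [0,0,-0.04],"turn": [0,0,0]}

```text
t: 5.08
tool_pos: [0.4691, 0.3034, 0.3582]
orientation: [-2.299, -2.141, -0.0]
force: [1.1, 0.4, -0.9]
opening: 0.0576
```

Request:
arm_command:
  motion:
    - {"slide": [0,0,-0.05],"turn": [0,0,0]}
    - {"slide": [0,0,-0.05],"turn": [0,0,0]}
    - {"slide": [0,0,-0.05],"turn": [0,0,0]}
    - {"slide": [0,0,-0.05],"turn": [0,0,0]}
    - {"slide": [0,0,-0.02],"turn": [0,0,0]}

```text
t: 5.5
tool_pos: [0.4694, 0.3036, 0.4489]
orientation: [2.298, 2.141, 0.007]
force: [-0.8, 0.4, 0.2]
opening: 0.0577
```

```bash
python3 -c "
from h import *
snap('side','d7')
rel([.432,-.024,.42])
import cv2
cv2.imwrite('pics/d7a.png',cv2.resize(cv2.imread('pics/d7.png')[120:360,170:350],None,fx=3,fy=2.5,interpolation=cv2.INTER_CUBIC))"
```

```text
5.55 [0.4695 0.3036 0.4493] [2.2975 2.1404 0.0088] [-0.7 -0.2  0.9] 0.0577
t 5.55 pos [0.4695 0.3036 0.4493] F [-0.7 -0.2  0.9] open 0.0577
R
 [[ 0.071  0.997  0.005]
 [ 0.997 -0.071  0.003]
 [ 0.003  0.005 -1.   ]]
slide shares [-0.8239 -0.0361  0.0706]
```

View pics/d7a.png

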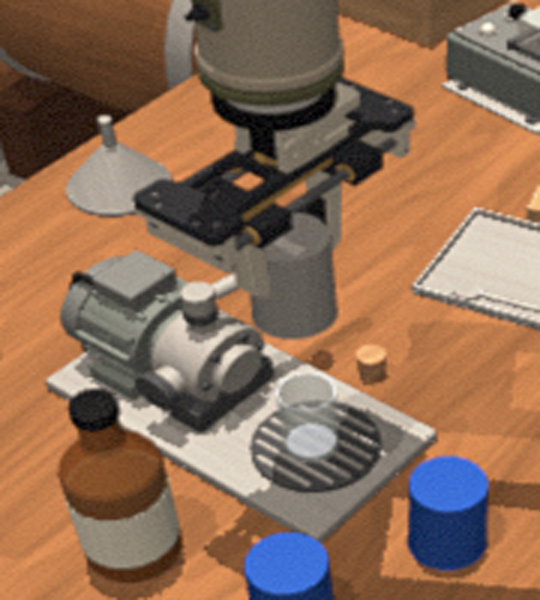

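The glass is still standing on the grid and the cup is clear of it. Moving to the tray now.

Request:
arm_command:
  motion:
    - {"slide": [-0.04,-0.0036,0],"turn": [0,0,0]}
    - {"slide": [-0.09,-0.0036,0],"turn": [0,0,0]}
    - {"slide": [-0.1,-0.0036,0],"turn": [0,0,0]}
    - {"slide": [-0.1,-0.0036,0],"turn": [0,0,0]}
    - {"slide": [-0.1,-0.0036,0],"turn": [0,0,0]}

```text
t: 5.97
tool_pos: [0.449, 0.131, 0.4435]
orientation: [-2.297, -2.142, 0.002]
force: [1.4, -1.2, -0.8]
opening: 0.0578
```

Request:
arm_command:
  motion:
    - {"slide": [-0.1,-0.0036,0.014],"turn": [0,0,0]}
    - {"slide": [-0.1,-0.0036,0.014],"turn": [0,0,0]}
    - {"slide": [-0.09,-0.0036,0.014],"turn": [0,0,0]}
    - {"slide": [-0.07,-0.0036,0.014],"turn": [0,0,0]}
    - {"slide": [-0.03,-0.0036,0.014],"turn": [0,0,0]}

```text
t: 6.38
tool_pos: [0.4308, -0.0257, 0.4155]
orientation: [-2.301, -2.138, 0.002]
force: [-0.6, -0.5, -0.9]
opening: 0.0578
```

```bash
python3 -c "
from h import *
snap('wrist','w8');snap('scene','s8')
rel([.432,-.024,.2421])"
```

```text
6.4333 [ 0.4305 -0.026   0.4142] [-2.3011 -2.1368  0.0048] [-0.2 -0.6 -1.7] 0.0578
6.4833 [ 0.4308 -0.0245  0.4148] [-2.301  -2.136   0.0033] [ 0.3  0.8 -1.5] 0.0576
t 6.48 pos [ 0.4308 -0.0245  0.4148] F [ 0.3  0.8 -1.5] open 0.0576
R
 [[ 0.074  0.997 -0.003]
 [ 0.997 -0.074  0.   ]
 [-0.    -0.003 -1.   ]]
slide shares [0.0016 0.0042 0.4317]
```

View pics/w8.png

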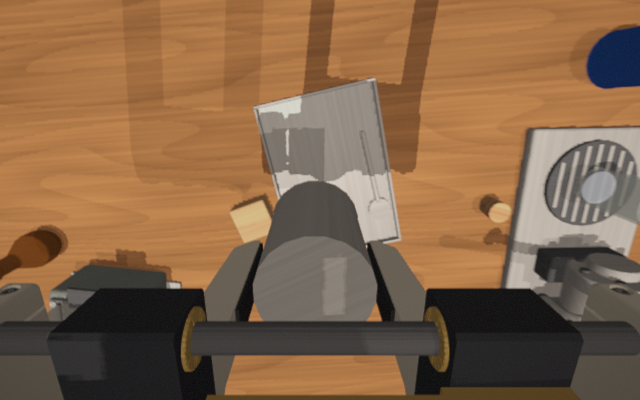

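View pics/s8.png

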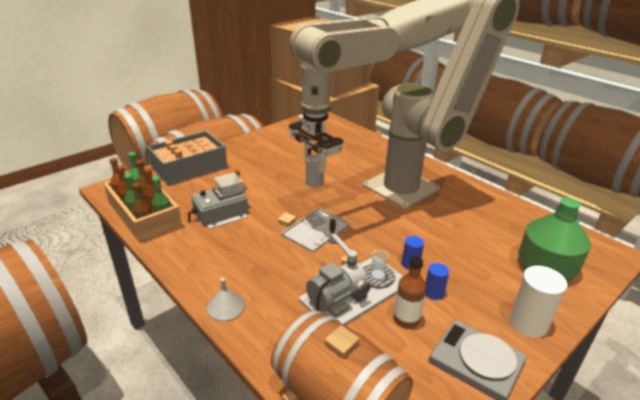

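Request:
arm_command:
  motion:
    - {"slide": [0.001,0.001,0.03],"turn": [0,0,0]}
    - {"slide": [0,0.001,0.05],"turn": [0,0,0]}
    - {"slide": [0,0.001,0.06],"turn": [0,0,0]}
    - {"slide": [0,0,0.06],"turn": [0,0,0]}
    - {"slide": [0,0,0.06],"turn": [0,0,0]}

```text
t: 6.9
tool_pos: [0.4327, -0.021, 0.3109]
orientation: [-2.297, -2.143, -0.0]
force: [-0.3, -0.1, -1.4]
opening: 0.0578
```

Request:
arm_command:
  motion:
    - {"slide": [0,0,0.06],"turn": [0,0,0]}
    - {"slide": [0,0,0.05],"turn": [0,0,0]}
    - {"slide": [0,0,0.03],"turn": [0,0,0]}
    - {"slide": [0,0,0.01],"turn": [0,0,0]}
    - {"slide": [0,0,0],"turn": [0,0,0]}

```text
t: 7.32
tool_pos: [0.4321, -0.0213, 0.251]
orientation: [-2.295, -2.141, 0.003]
force: [0.3, -0.6, -1.0]
opening: 0.0576
```

```bash
python3 -c "
from h import *
snap('side','d9')
rel([.432,-.024,.2421])
import cv2
cv2.imwrite('pics/d9a.png',cv2.resize(cv2.imread('pics/d9.png')[130:280,240:440],None,fx=4,fy=4,interpolation=cv2.INTER_CUBIC))"
```

```text
7.3667 [ 0.4327 -0.0216  0.2523] [-2.2966e+00 -2.1422e+00  9.0000e-04] [-0.5  0.5 -0.7] 0.0575
t 7.37 pos [ 0.4327 -0.0216  0.2523] F [-0.5  0.5 -0.7] open 0.0575
R
 [[ 0.069  0.998 -0.001]
 [ 0.998 -0.069  0.   ]
 [ 0.    -0.001 -1.   ]]
slide shares [-0.0062 -0.0014  0.0255]
```

View pics/d9a.png

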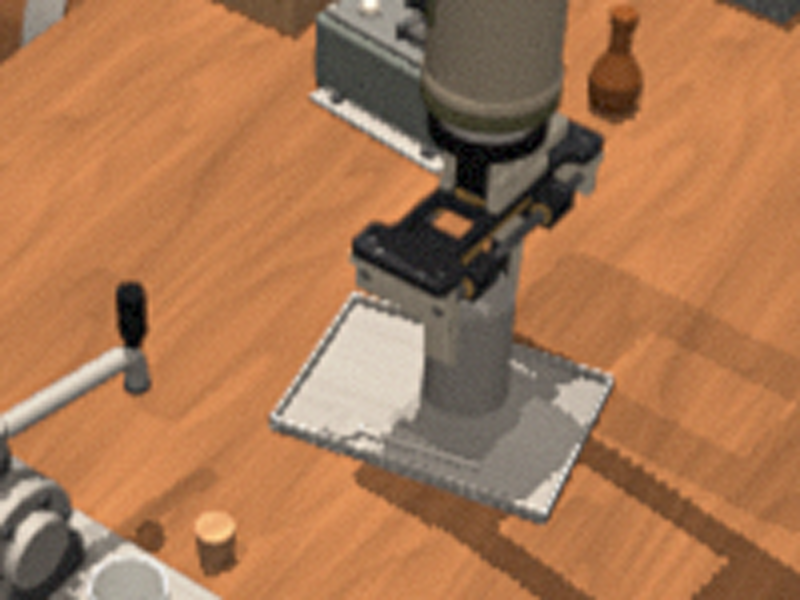

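Request:
arm_command:
  motion:
    - {"slide": [-0.006,0,0.005],"turn": [0,0,0]}
    - {"slide": [0,0,0.006],"turn": [0,0,0]}
    - {"slide": [0,0,0.006],"turn": [0,0,0]}
    - {"slide": [0,0,0.005],"turn": [0,0,0]}
    - {"slide": [0,0,0.003],"turn": [0,0,0]}

```text
t: 7.78
tool_pos: [0.4327, -0.0249, 0.2427]
orientation: [2.299, 2.141, 0.0]
force: [0.6, 0.4, -0.2]
opening: 0.0577
```

Request:
arm_command:
  motion:
    - {"slide": [0,0,0.002],"turn": [0,0,0]}
    - {"slide": [0,0,0],"turn": [0,0,0]}
    - {"slide": [0,0,0],"turn": [0,0,0]}
    - {"slide": [0,0,0],"turn": [0,0,0]}
    - {"slide": [0,0,0],"turn": [0,0,0]}

```text
t: 8.2
tool_pos: [0.4328, -0.0248, 0.2421]
orientation: [2.299, 2.141, 0.0]
force: [0.3, -0.0, 0.2]
opening: 0.0577
```

Request:
arm_command:
  motion:
    - {"slide": [0,0,0.002],"turn": [0,0,0]}
    - {"slide": [0,0,0],"turn": [0,0,0]}
    - {"slide": [0,0,0.001],"turn": [0,0,0]}
    - {"slide": [0,0,0],"turn": [0,0,0]}
    - {"slide": [0,0,0],"turn": [0,0,0]}

```text
t: 8.62
tool_pos: [0.433, -0.0248, 0.2421]
orientation: [2.298, 2.141, 0.001]
force: [-6.4, 1.2, 13.3]
opening: 0.0582
```

Request:
arm_command:
  motion:
    - {"slide": [0,0,-0.002],"turn": [0,0,0]}
    - {"slide": [0,0,0],"turn": [0,0,0]}
    - {"slide": [0,0,0],"turn": [0,0,0]}
    - {"slide": [0,0,0],"turn": [0,0,0]}
    - {"slide": [0,0,0],"turn": [0,0,0]}

```text
t: 9.03
tool_pos: [0.4329, -0.0248, 0.242]
orientation: [2.298, 2.141, 0.001]
force: [-2.1, 0.3, 6.4]
opening: 0.0579
```

Request:
arm_command:
  motion:
    - {"slide": [0,0,0],"turn": [0,0,0]}
    - {"slide": [0,0,0],"turn": [0,0,0]}
    - {"slide": [0,0,0],"turn": [0,0,0]}
    - {"slide": [0,0,0],"turn": [0,0,0]}
    - {"slide": [0,0,0],"turn": [0,0,0]}
  gripper: 95

```text
t: 9.45
tool_pos: [0.4326, -0.0248, 0.2413]
orientation: [-2.298, -2.141, 0.0]
force: [-0.2, 0.2, -0.2]
opening: 0.0857
```

Request:
arm_command:
  motion:
    - {"slide": [0,0,-0.02],"turn": [0,0,0]}
    - {"slide": [0,0,-0.04],"turn": [0,0,0]}
    - {"slide": [0,0,-0.06],"turn": [0,0,0]}
    - {"slide": [0,0,-0.08],"turn": [0,0,0]}
    - {"slide": [0,0,-0.08],"turn": [0,0,0]}

```text
t: 9.87
tool_pos: [0.4321, -0.0247, 0.3547]
orientation: [-2.298, -2.141, 0.001]
force: [1.0, 0.1, 0.3]
opening: 0.0881
```

```bash
python3 -c "
from h import *
snap('wrist','w10');snap('side','d10')
rel([.50,.10,.42])"
```

```text
9.9167 [ 0.4341 -0.025   0.3624] [2.2935 2.1368 0.0082] [ 3.1 -0.7  4.5] 0.0879
9.9667 [ 0.4344 -0.0251  0.3602] [2.2927 2.136  0.0094] [0.4 0.4 0.1] 0.0883
t 9.97 pos [ 0.4344 -0.0251  0.3602] F [0.4 0.4 0.1] open 0.0883
R
 [[ 0.071  0.997  0.01 ]
 [ 0.997 -0.071 -0.002]
 [-0.001  0.01  -1.   ]]
slide shares [ 0.3233  0.1431 -0.1484]
```

View pics/w10.png

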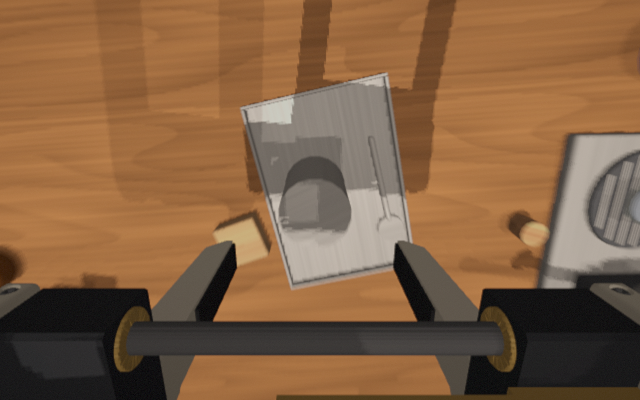

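View pics/d10.png

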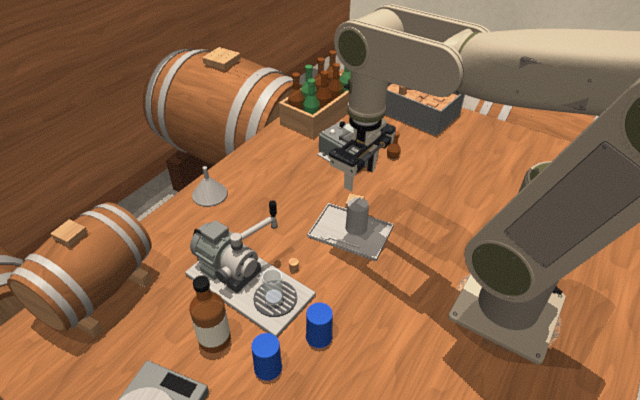

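Request:
arm_command:
  motion:
    - {"slide": [0.06,0.03,-0.04],"turn": [0,0,0]}
    - {"slide": [0.078,0.036,-0.04],"turn": [0,0,0]}
    - {"slide": [0.078,0.036,-0.04],"turn": [0,0,0]}
    - {"slide": [0.078,0.036,-0.02],"turn": [0,0,0]}
    - {"slide": [0.078,0.036,-0.01],"turn": [0,0,0]}
  gripper: 45

```text
t: 10.38
tool_pos: [0.5134, 0.1203, 0.4156]
orientation: [2.298, 2.14, 0.004]
force: [-0.2, -0.4, -0.4]
opening: 0.0596
```

Request:
arm_command:
  motion:
    - {"slide": [0.078,0.036,0],"turn": [0,0,0]}
    - {"slide": [0.078,0.036,0],"turn": [0,0,0]}
    - {"slide": [0.02,0.004,0],"turn": [0,0,0]}
    - {"slide": [0,0,0],"turn": [0,0,0]}
    - {"slide": [0,0,0],"turn": [0,0,0]}

```text
t: 10.8
tool_pos: [0.5477, 0.1867, 0.413]
orientation: [-2.297, -2.142, 0.002]
force: [-0.5, -0.2, 0.7]
opening: 0.042
```

```bash
python3 -c "
from h import *
from plant import robot
c=snap('wrist','w11')
rel([.55,.1865,.355]); print(robot.read_state()['q'].round(2))
"
```

```text
10.85 [0.5476 0.1861 0.4133] [-2.2986e+00 -2.1415e+00  1.8000e-03] [ 0.2  0.2 -0.4] 0.0418
t 10.85 pos [0.5476 0.1861 0.4133] F [ 0.2  0.2 -0.4] open 0.0418
R
 [[ 0.071  0.997 -0.001]
 [ 0.997 -0.071 -0.001]
 [-0.001 -0.001 -1.   ]]
slide shares [0.0016 0.0061 0.1457]
[ 0.24  0.07  1.54 -0.    1.54 -1.26]
```

View pics/w11.png

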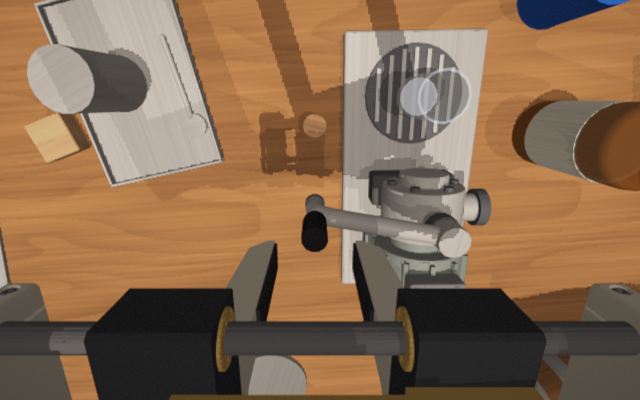

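The glass is at about (443,96) for the rim and (419,97) for the base. The knob top is at (314,230), just ahead of the fingers. Joint 6 needs the turn to go the other way.

Request:
arm_command:
  motion:
    - {"slide": [0,0,0],"turn": [0,0,0.25]}
    - {"slide": [0,0,0],"turn": [0,0,0.25]}
    - {"slide": [0,0,0],"turn": [0,0,0.25]}
    - {"slide": [0,0,0],"turn": [0,0,0.25]}
    - {"slide": [0,0,0],"turn": [0,0,0.25]}

```text
t: 11.27
tool_pos: [0.5475, 0.185, 0.414]
orientation: [2.851, 1.319, 0.0]
force: [-0.1, 0.7, 0.1]
opening: 0.0414
```

Request:
arm_command:
  motion:
    - {"slide": [0,0,0],"turn": [0,0,0.25]}
    - {"slide": [0,0,0],"turn": [0,0,0.25]}
    - {"slide": [0,0,0],"turn": [0,0,0.25]}
    - {"slide": [0,0,0],"turn": [0,0,0.25]}
    - {"slide": [0,0,0],"turn": [0,0,0.25]}

```text
t: 11.68
tool_pos: [0.5475, 0.185, 0.414]
orientation: [3.118, 0.379, 0.001]
force: [0.4, 0.2, 0.4]
opening: 0.0419
```

Request:
arm_command:
  motion:
    - {"slide": [0,0,0],"turn": [0,0,0.25]}
    - {"slide": [0,0,0],"turn": [0,0,0.25]}
    - {"slide": [0,0,0],"turn": [0,0,0.25]}
    - {"slide": [0,0,0],"turn": [0,0,0.25]}
    - {"slide": [0,0,0],"turn": [0,0,0]}

```text
t: 12.1
tool_pos: [0.5476, 0.1851, 0.4139]
orientation: [3.115, -0.404, 0.001]
force: [0.6, -0.1, -0.2]
opening: 0.0418
```

```bash
python3 -c "
from h import *
c=snap('wrist','w12')
rel([.55,.1865,.355]); print(proj('w12',(.55,.1865,.199)))
import cv2
cv2.imwrite('pics/w11a.png',cv2.resize(cv2.imread('pics/w11.png')[20:170,330:490],None,fx=4,fy=4,interpolation=cv2.INTER_CUBIC))"
```

```text
12.15 [0.5476 0.1853 0.4139] [ 3.117e+00 -3.912e-01  6.000e-04] [0.3 0.2 0.1] 0.0416
t 12.15 pos [0.5476 0.1853 0.4139] F [0.3 0.2 0.1] open 0.0416
R
 [[ 0.969 -0.247  0.   ]
 [-0.247 -0.969 -0.   ]
 [ 0.     0.    -1.   ]]
slide shares [ 0.005  -0.0044  0.1473]
[318.22414343 231.40564665]
```

View pics/w12.png

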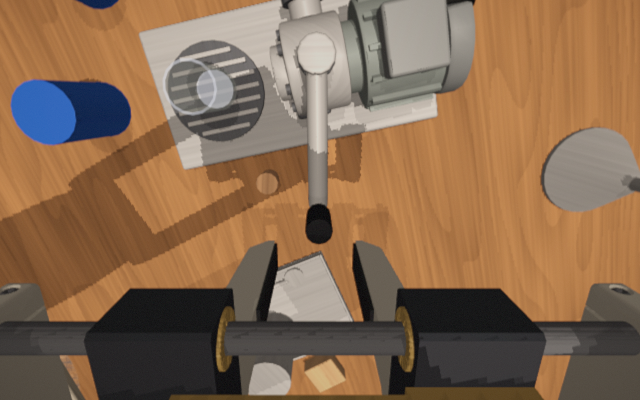

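View pics/w11a.png

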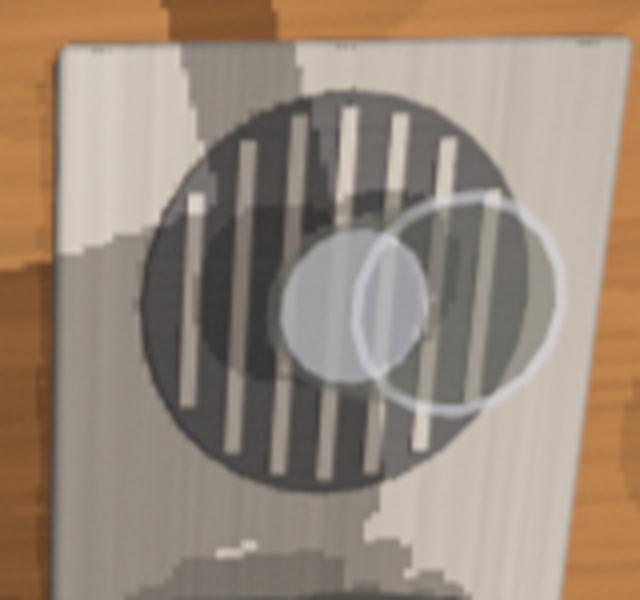

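```bash
python3 -c "
from h import *
a=lambda x,y:cr(x,y,330,20,4)
print('grid',wr('w11',a(335,291),.022),'base',wr('w11',a(354,306),.025),'rim',wr('w11',a(460,303),.102))
print('knobtop w12', wr('w12',(319.5,231),.199), 'col',wr('w12',(317,52),.166))
"
```

```text
grid [0.46452758 0.29866953 0.022     ] base [0.46869417 0.30295833 0.025     ] rim [0.46847585 0.30212437 0.102     ]
knobtop w12 [0.55086326 0.18656353 0.199     ] col [0.57720217 0.29284904 0.166     ]
```

Request:
arm_command:
  motion:
    - {"slide": [0.003,-0.002,0.03],"turn": [0,0,0]}
    - {"slide": [0.002,-0.002,0.04],"turn": [0,0,0]}
    - {"slide": [0,0,0.04],"turn": [0,0,0]}
    - {"slide": [0,0,0.025],"turn": [0,0,0]}
    - {"slide": [0,0,0.01],"turn": [0,0,0]}

```text
t: 12.57
tool_pos: [0.5495, 0.1873, 0.3526]
orientation: [3.116, -0.388, -0.006]
force: [-1.0, -0.1, 0.1]
opening: 0.0417
```

```bash
python3 -c "
from h import *
c=snap('wrist','w13')
rel([.55,.1865,.355])"
```

```text
12.6167 [0.5496 0.1874 0.3529] [ 3.116  -0.389  -0.0054] [ 0.5 -0.5  0.2] 0.0417
t 12.62 pos [0.5496 0.1874 0.3529] F [ 0.5 -0.5  0.2] open 0.0417
R
 [[ 0.969 -0.246 -0.004]
 [-0.246 -0.969 -0.001]
 [-0.003  0.002 -1.   ]]
slide shares [ 0.0016  0.0019 -0.0054]
```

View pics/w13.png

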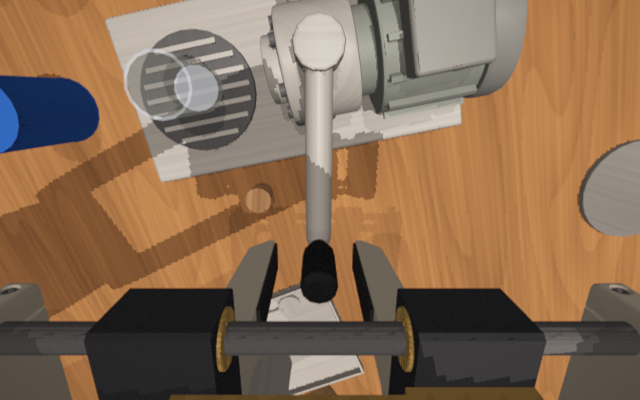

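Request:
arm_command:
  motion:
    - {"slide": [0.003,0.002,0],"turn": [0,0,0]}
    - {"slide": [0,0,0],"turn": [0,0,0]}
    - {"slide": [0,0,0],"turn": [0,0,0]}
    - {"slide": [0,0,0],"turn": [0,0,0]}
    - {"slide": [0,0,0],"turn": [0,0,0]}
  gripper: 5
  grip_force: 6

```text
t: 13.03
tool_pos: [0.5515, 0.1868, 0.3565]
orientation: [-3.117, 0.391, -0.002]
force: [0.3, 0.0, 2.7]
opening: 0.0184
```

Request:
arm_command:
  motion:
    - {"slide": [0,0,0],"turn": [0,0,0]}
    - {"slide": [0,0,0],"turn": [0,0,0]}
    - {"slide": [0,0,0],"turn": [0,0,0]}
    - {"slide": [0,0,0],"turn": [0,0,0]}
    - {"slide": [0,0,0],"turn": [0,0,0]}

```text
t: 13.45
tool_pos: [0.5515, 0.1868, 0.3565]
orientation: [-3.117, 0.391, -0.002]
force: [-0.2, -0.3, 5.4]
opening: 0.0178
```

```bash
python3 - <<'E'
from h import *
rel([.55,.1865,.353])
# arc rows: in tool frame radial=+y? each row turn a about tool z then slide
from plant import robot
from scipy.spatial.transform import Rotation as R
s=robot.read_state(); M=R.from_rotvec(s["orientation"]); c=np.array([.577,.2929,s["tool_pos"][2]])
v=s["tool_pos"]-c; print(np.linalg.norm(v), M.inv().apply(v))
for d in (5,6):
    w=R.from_rotvec([0,0,-np.radians(d)]).apply(v)-v
    print(d, M.inv().apply(w)/.4, np.radians(d)/.5)
E
```

```text
t 13.45 pos [0.5515 0.1868 0.3565] F [-0.2 -0.3  5.4] open 0.0178
R
 [[ 0.969 -0.247  0.001]
 [-0.247 -0.969  0.   ]
 [ 0.001 -0.001 -1.   ]]
slide shares [-0.0034  0.0017  0.0086]
0.10909438027954275 [ 1.51338754e-03  1.09083857e-01 -7.46014053e-05]
5 [-2.37825924e-02 -7.08013936e-04 -3.17827012e-05] 0.17453292519943295
6 [-2.85266265e-02 -1.09847870e-03 -3.79474158e-05] 0.20943951023931956
```

Request:
arm_command:
  motion:
    - {"slide": [-0.0142,-0.0004,0],"turn": [0,0,0.105]}
    - {"slide": [-0.0285,-0.0015,0],"turn": [0,0,0.209]}
    - {"slide": [-0.0285,-0.0015,0],"turn": [0,0,0.209]}
    - {"slide": [-0.0285,-0.0015,0],"turn": [0,0,0.209]}
    - {"slide": [-0.0285,-0.0015,0],"turn": [0,0,0.209]}

```text
t: 13.87
tool_pos: [0.506, 0.2104, 0.3565]
orientation: [-2.937, 1.116, -0.002]
force: [1.4, -1.2, 5.5]
opening: 0.0179
```

```bash
cat > arc.py <<'E'
from h import *
from plant import robot
from scipy.spatial.transform import Rotation as R
s=robot.read_state(); M=R.from_rotvec(s["orientation"]); c=np.array([.577,.2929,s["tool_pos"][2]])
v=s["tool_pos"]-c; print("r",np.linalg.norm(v),"ang",np.degrees(np.arctan2(v[1],v[0]))%360,"v tool",M.inv().apply(v).round(4),"F",s["force"].round(1),"open",s["opening"],"z",s["tool_pos"][2],"t",s["t"])
E
python3 arc.py; python3 -c "
from h import *
snap('wrist','w14')"
```

```text
r 0.10884744243288225 ang 229.2999066091039 v tool [ 1.700e-03  1.088e-01 -1.000e-04] F [ 1.4 -1.2  5.5] open 0.017935672536656917 z 0.35647918091899655 t 13.8667
13.9167 [0.5048 0.2116 0.3564] [-2.932   1.1272 -0.    ] [-2.4 -0.8  7.1] 0.0178
```

View pics/w14.png

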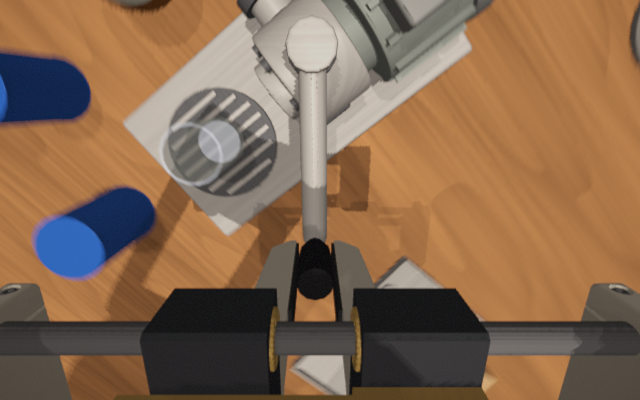

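The spout is following, with the knob held at (314,265) and the tube pointing straight down the image. Continuing the arc.

Request:
arm_command:
  motion:
    - {"slide": [-0.0285,-0.0015,0],"turn": [0,0,0.209]}
    - {"slide": [-0.0285,-0.0015,0],"turn": [0,0,0.209]}
    - {"slide": [-0.0285,-0.0015,0],"turn": [0,0,0.209]}
    - {"slide": [-0.0285,-0.0015,0],"turn": [0,0,0.209]}
    - {"slide": [-0.0285,-0.0015,0],"turn": [0,0,0.209]}

```text
t: 14.33
tool_pos: [0.4744, 0.2577, 0.3563]
orientation: [2.549, -1.836, 0.0]
force: [-0.6, -2.3, 5.8]
opening: 0.018
```

Request:
arm_command:
  motion:
    - {"slide": [-0.0285,-0.0015,0],"turn": [0,0,0.209]}
    - {"slide": [-0.0285,-0.0015,0],"turn": [0,0,0.209]}
    - {"slide": [-0.0285,-0.0015,0],"turn": [0,0,0.209]}
    - {"slide": [-0.0142,-0.0004,0],"turn": [0,0,0.105]}
    - {"slide": [0,0,0],"turn": [0,0,0]}

```text
t: 14.75
tool_pos: [0.4688, 0.2981, 0.3563]
orientation: [-2.175, 2.266, 0.001]
force: [-3.9, -0.7, 7.6]
opening: 0.0178
```

```bash
python3 arc.py; python3 -c "
from h import *
snap('wrist','w15'); snap('side','d15'); snap('scene','s15')
print(proj('w15',(.4685,.3025,.102)),proj('d15',(.4685,.3025,.102)),proj('s15',(.4685,.3025,.102)))
import cv2
cv2.imwrite('pics/d15a.png',cv2.resize(cv2.imread('pics/d15.png')[200:330,210:330],None,fx=4,fy=4,interpolation=cv2.INTER_CUBIC))"
```

```text
r 0.10830837926954055 ang 177.25975511803136 v tool [-0.0008  0.1083 -0.    ] F [-3.9 -0.7  7.6] open 0.017770419905350606 z 0.3562888183465016 t 14.75
14.8 [0.4688 0.2977 0.3563] [-2.1783e+00  2.2627e+00  9.0000e-04] [-4.5 -0.4  7.5] 0.0175
14.85 [0.4688 0.2975 0.3563] [-2.1790e+00  2.2623e+00  1.0000e-03] [-3.9 -0.1  6.6] 0.0178
14.9 [0.4689 0.2974 0.3563] [-2.1791e+00  2.2623e+00  1.1000e-03] [-4.4  0.2  7.4] 0.0183
[308.98440438 213.92330274] [271.03616139 275.37734235] [380.74669494 254.78856461]
```

View pics/w15.png

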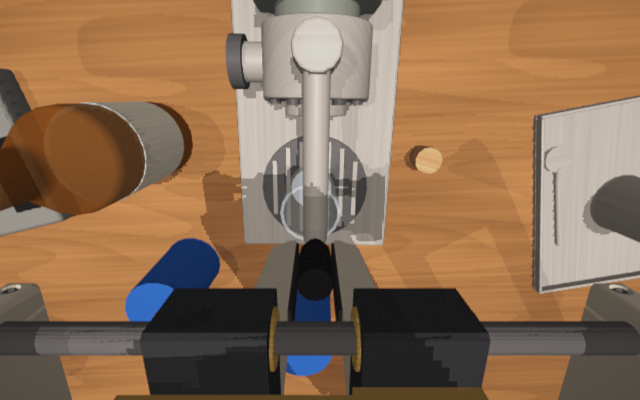

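View pics/d15a.png

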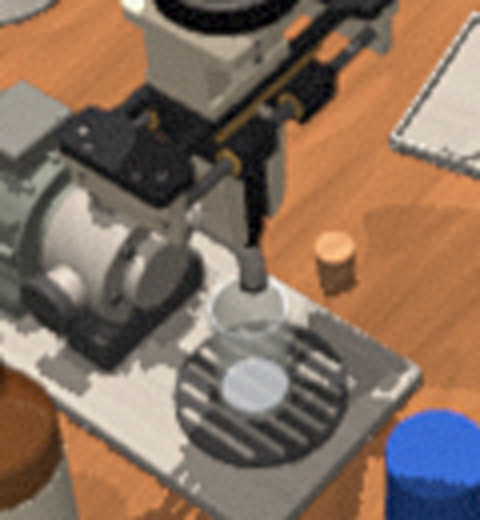

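Request:
arm_command:
  motion:
    - {"slide": [-0.0065,-0.0002,0],"turn": [0,0,0.047]}
    - {"slide": [-0.0065,-0.0002,0],"turn": [0,0,0.047]}
    - {"slide": [0,0,0],"turn": [0,0,0]}
    - {"slide": [0,0,0],"turn": [0,0,0]}
    - {"slide": [0,0,0],"turn": [0,0,0]}

```text
t: 15.32
tool_pos: [0.4693, 0.3024, 0.3563]
orientation: [-2.125, 2.313, 0.001]
force: [-3.9, 0.6, 6.8]
opening: 0.0177
```

```bash
python3 arc.py; python3 -c "
from h import *
snap('wrist','w16'); 
import cv2
cv2.imwrite('pics/w16a.png',cv2.resize(cv2.imread('pics/w16.png')[0:310,220:410],None,fx=3,fy=1.9,interpolation=cv2.INTER_CUBIC))"
```

```text
r 0.10816375725647914 ang 174.95752648387366 v tool [-0.0004  0.1082  0.    ] F [-3.9  0.6  6.8] open 0.017709425587758378 z 0.35629938593966154 t 15.3167
15.3667 [0.4692 0.3024 0.3563] [-2.1251e+00  2.3132e+00  1.5000e-03] [-3.9  0.4  7.2] 0.0183
```

View pics/w16a.png

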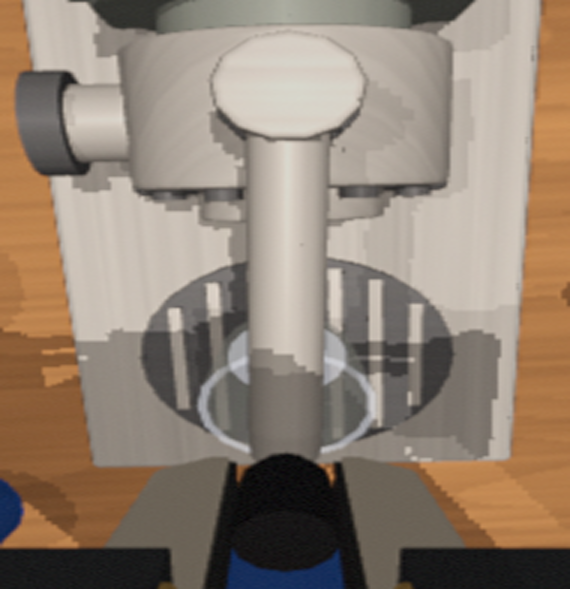

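The tube (centre x about 287 in the crop) is lined up with the glass rim (198 to 375, centre 287). Releasing and rising.

Request:
arm_command:
  motion:
    - {"slide": [0,0,0],"turn": [0,0,0]}
    - {"slide": [0,0,0],"turn": [0,0,0]}
    - {"slide": [0,0,0],"turn": [0,0,0]}
    - {"slide": [0,0,0],"turn": [0,0,0]}
    - {"slide": [0,0,0],"turn": [0,0,0]}
  gripper: 45

```text
t: 15.78
tool_pos: [0.4695, 0.3019, 0.3552]
orientation: [2.124, -2.314, -0.0]
force: [0.5, 0.2, 0.1]
opening: 0.0412
```

Request:
arm_command:
  motion:
    - {"slide": [0,0,-0.03],"turn": [0,0,0]}
    - {"slide": [0,0,-0.05],"turn": [0,0,0]}
    - {"slide": [0,0,-0.07],"turn": [0,0,0]}
    - {"slide": [0,0,-0.07],"turn": [0,0,0]}
    - {"slide": [0,0,-0.03],"turn": [0,0,0]}

```text
t: 16.2
tool_pos: [0.4699, 0.3021, 0.4609]
orientation: [-2.121, 2.31, -0.002]
force: [0.0, 1.2, 1.6]
opening: 0.042
```

```bash
python3 -c "
from h import *
from plant import robot
snap('wrist','w17'); snap('side','d17');rel([.6,0,.45]); print(robot.read_state()['q'].round(2))
import cv2
a=cv2.resize(cv2.imread('pics/d17.png')[190:340,190:330],None,fx=3.5,fy=3.5,interpolation=cv2.INTER_CUBIC); cv2.imwrite('pics/d17a.png',a)"
```

```text
16.25 [0.4702 0.3023 0.462 ] [-2.1193  2.3081 -0.0034] [-0.  -0.1  2.3] 0.0419
16.3 [0.4701 0.3022 0.4593] [-2.1207  2.3095 -0.0026] [-0.2  0.7  0.2] 0.0422
t 16.3 pos [0.4701 0.3022 0.4593] F [-0.2  0.7  0.2] open 0.0422
R
 [[-0.085 -0.996  0.006]
 [-0.996  0.085  0.003]
 [-0.003 -0.005 -1.   ]]
slide shares [ 0.7253 -0.3878  0.023 ]
[ 0.48 -0.    1.53 -0.    1.61  2.14]
```

View pics/w17.png

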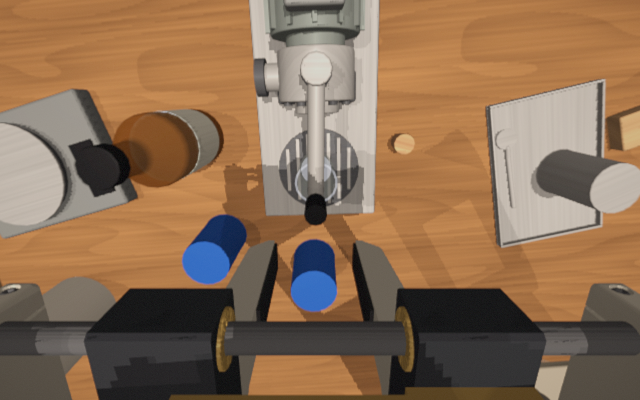

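View pics/d17a.png

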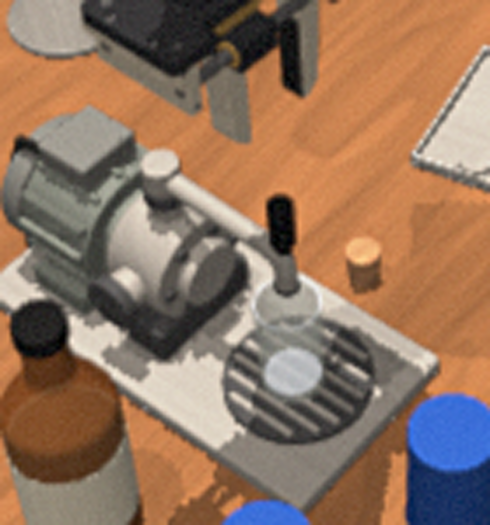

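The spout holds over the glass. Now moving above the control box to measure it, with the jaws closed.

Request:
arm_command:
  motion:
    - {"slide": [0.06,-0.012,0],"turn": [0,0,0]}
    - {"slide": [0.096,-0.021,0],"turn": [0,0,0]}
    - {"slide": [0.096,-0.021,0],"turn": [0,0,0]}
    - {"slide": [0.096,-0.021,0],"turn": [0,0,0]}
    - {"slide": [0.096,-0.021,0],"turn": [0,0,0]}
  gripper: 0
  grip_force: 20

```text
t: 16.72
tool_pos: [0.4922, 0.1202, 0.4533]
orientation: [2.124, -2.311, -0.002]
force: [1.0, -0.2, 0.5]
opening: 0.0133
```

Request:
arm_command:
  motion:
    - {"slide": [0.096,-0.021,0],"turn": [0,0,0]}
    - {"slide": [0.096,-0.021,0],"turn": [0,0,0]}
    - {"slide": [0.096,-0.021,0],"turn": [0,0,0]}
    - {"slide": [0.096,-0.021,0],"turn": [0,0,0]}
    - {"slide": [0.096,-0.021,0],"turn": [0,0,0]}

```text
t: 17.13
tool_pos: [0.5177, -0.075, 0.4534]
orientation: [2.124, -2.313, -0.004]
force: [1.0, 0.2, 0.6]
opening: 0.0003
```

Request:
arm_command:
  motion:
    - {"slide": [0.096,-0.021,0],"turn": [0,0,0]}
    - {"slide": [0.096,-0.021,0],"turn": [0,0,0]}
    - {"slide": [0.096,-0.021,0],"turn": [0,0,0]}
    - {"slide": [0.096,-0.021,0],"turn": [0,0,0]}
    - {"slide": [0.08,-0.018,0],"turn": [0,0,0]}

```text
t: 17.55
tool_pos: [0.5426, -0.2641, 0.4529]
orientation: [2.123, -2.314, -0.004]
force: [-0.0, 0.5, 0.3]
opening: 0.0004
```

Request:
arm_command:
  motion:
    - {"slide": [0.03,-0.01,0],"turn": [0,0,0.15]}
    - {"slide": [0,0,0],"turn": [0,0,0.15]}
    - {"slide": [0,0,0],"turn": [0,0,0]}
    - {"slide": [0,0,0],"turn": [0,0,0]}
    - {"slide": [0,0,0],"turn": [0,0,0]}

```text
t: 17.97
tool_pos: [0.546, -0.2733, 0.4543]
orientation: [1.949, -2.463, -0.003]
force: [0.4, 0.3, -0.1]
opening: 0.0006
```

```bash
python3 -c "
from h import *
from plant import robot
snap('wrist','w18'); rel([.549,-.281,.45]); print(robot.read_state()['q'].round(2))"
```

```text
18.0167 [ 0.546  -0.2731  0.4548] [ 1.9488e+00 -2.4638e+00 -1.5000e-03] [ 0.4 -0.1 -0.4] 0.0003
t 18.02 pos [ 0.546  -0.2731  0.4548] F [ 0.4 -0.1 -0.4] open 0.0003
R
 [[-0.23  -0.973 -0.001]
 [-0.973  0.23   0.001]
 [-0.     0.001 -1.   ]]
slide shares [ 0.0174 -0.0117  0.012 ]
[-0.55  0.14  1.38  0.    1.62  1.26]
```

View pics/w18.png

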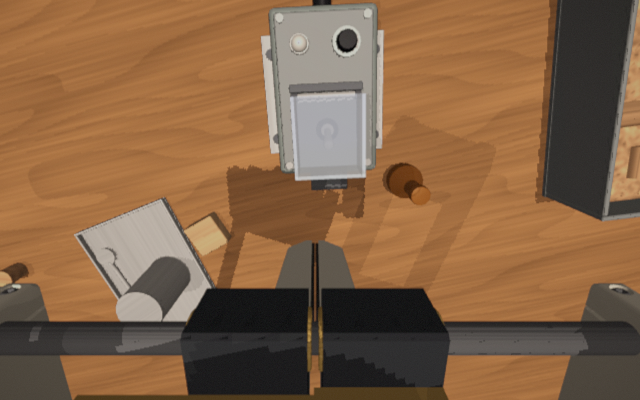

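The box is at the top of the view: hood (292–366, 92–180), tab at (329,184), hinge bar at (326,87). The flask is to the right at (405,180).

```bash
python3 -c "
import cv2
cv2.imwrite('pics/w18a.png',cv2.resize(cv2.imread('pics/w18.png')[70:200,250:440],None,fx=4.2,fy=4.2,interpolation=cv2.INTER_CUBIC))
cv2.imwrite('pics/w18b.png',cv2.resize(cv2.imread('pics/w18.png')[0:120,250:400],None,fx=4,fy=4,interpolation=cv2.INTER_CUBIC))"
```

```text
(no output)
```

View pics/w18a.png

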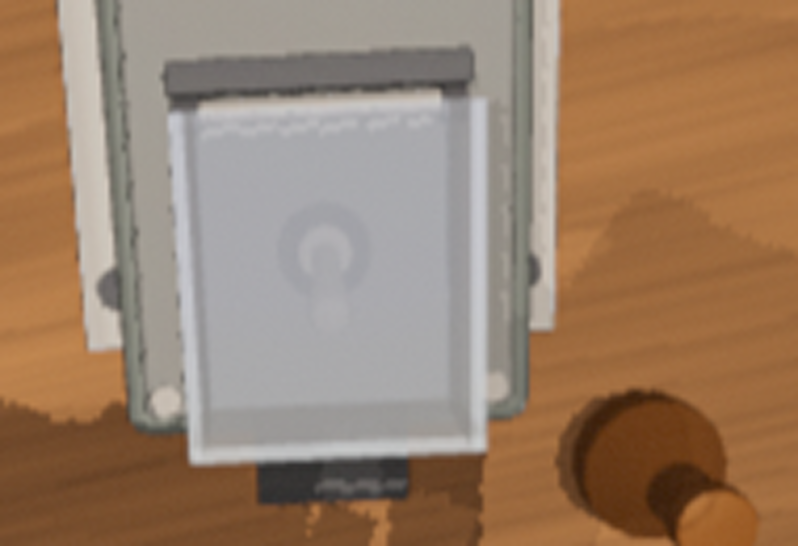

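View pics/w18b.png

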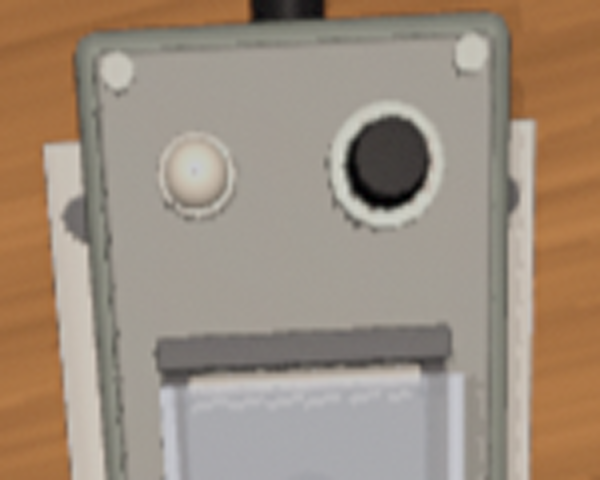

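```bash
python3 - <<'E'
from h import *
np.set_printoptions(precision=4,suppress=True)
a=lambda x,y:cr(x,y,250,70,4.2); b=lambda x,y:cr(x,y,250,0,4)
fl,fr=[wr('w18',a(*p),.073)[:2] for p in [(133,432),(525,413)]]
bl,br=[wr('w18',b(*p),.073)[:2] for p in [(80,35),(508,15)]]
t1,t2=[wr('w18',a(*p),.082)[:2] for p in [(258,501),(408,495)]]
tip=wr('w18',a(332,318),.113)[:2]; piv=wr('w18',a(325,250),.081)[:2]
print(fl,fr,bl,br,"w",np.linalg.norm(fl-fr),np.linalg.norm(bl-br),"l",np.linalg.norm(fl-bl),np.linalg.norm(fr-br))
print("tab",t1,t2,np.linalg.norm(t1-t2),(t1+t2)/2,"tip",tip,"piv",piv)
ex=(bl+br-fl-fr);ex/=np.linalg.norm(ex);ey=np.array([-ex[1],ex[0]]);print("yaw",np.degrees(np.arctan2(ex[1],ex[0])), np.degrees(np.arctan2(*(t2-t1)[::-1])))
for n,p in dict(front=(fl+fr)/2,back=(bl+br)/2,tab=(t1+t2)/2,tip=tip,piv=piv,flask=wr('w18',(405,180),0.02)[:2]).items():
    d=p-(fl+fr)/2; print(n,d@ex+.096,d@ey)
E
```

```text
[ 0.5571 -0.2372] [ 0.5381 -0.3403] [ 0.7176 -0.2686] [ 0.6978 -0.3708] w 0.10490897322013003 0.10410483476906338 l 0.16348934146126867 0.16254187614139096
tab [ 0.5332 -0.266 ] [ 0.5257 -0.3051] 0.03980710737181455 [ 0.5294 -0.2855] tip [ 0.5805 -0.2954] piv [ 0.5928 -0.2976]
yaw -10.935806451568475 -100.8844347133471
front 0.096 0.0
back 0.25901511783776177 -2.89920508262577e-17
tab 0.07753016623004698 -0.0003095228237944866
tip 0.12951581114734684 -0.00031534771804971333
piv 0.1420522556636982 -0.00014949952627452769
flask 0.06731039433357537 -0.10141248162605195
```

```bash
cat > bx.py <<'E'
from h import *
from plant import robot
from scipy.spatial.transform import Rotation as R, Slerp
O=np.array([.4505,-.2703]); ex=np.array([.9819,-.1896]); ey=np.array([.1896,.9819]); Y=.008
def pose(cx,cz,phi):
    p=np.radians(phi); d=np.array([np.sin(p),-np.cos(p)]); n=np.array([np.cos(p),np.sin(p)])
    t=np.array([cx,cz])/1000-.186*d-.0075*n
    w=O+t[0]*ex+Y*ey
    z3=np.r_[d[0]*ex,d[1]]; y3=-np.r_[n[0]*ex,n[1]]; x3=np.r_[-ey,0]
    return np.r_[w,t[1]],R.from_matrix(np.c_[x3,y3,z3])
def now():
    s=robot.read_state(); M=R.from_rotvec(s["orientation"]); m=M.as_matrix()
    c=s["tool_pos"]+.186*m[:,2]-.0075*m[:,1]
    q=c[:2]-O; phi=np.degrees(np.arctan2(np.r_[ex,0]@m[:,2],-m[2,2]))
    print("t",round(s["t"],2),"corner x,y,z mm",round(q@ex*1e3,1),round(q@ey*1e3,1),round(c[2]*1e3,1),"phi",round(phi,1),"F",s["force"].round(1),"Fbox x",round(float(s["force"][:2]@ex),1),"q",s["q"].round(2))
    return s["tool_pos"],M
def plan(*w):
    "waypoints (cx,cz,phi,rows); corner-space interpolation"
    P,M=now(); m=M.as_matrix(); c=P+.186*m[:,2]-.0075*m[:,1]; q=c[:2]-O
    cur=(q@ex*1e3,c[2]*1e3,np.degrees(np.arctan2(np.r_[ex,0]@m[:,2],-m[2,2])))
    first=True
    for cx,cz,phi,n in w:
        for i in range(1,n+1):
            f=i/n; tp,tM=pose(*[a+(b-a)*f for a,b in zip(cur,(cx,cz,phi))])
            sl=M.inv().apply(tp-P)/.4; tu=(M.inv()*tM).as_rotvec()/.5
            print(sl.round(3).tolist(),tu.round(3).tolist(),"" if np.linalg.norm(sl)<.104 and np.linalg.norm(tu)<.25 else "BIG")
            P,M=tp,tM
        cur=(cx,cz,phi)
E
python3 -c "
from bx import *
plan((10,220,0,5),(50,165,40,8),(50,62,40,4))"
```

```text
t 18.02 corner x,y,z mm 101.7 15.1 268.8 phi -0.0 F [ 0.4 -0.1 -0.4] Fbox x 0.4 q [-0.55  0.14  1.38  0.    1.62  1.26]
[0.02, 0.045, 0.024] [0.0, 0.001, -0.083] 
[-0.0, 0.046, 0.024] [0.0, 0.0, -0.0] 
[0.0, 0.046, 0.024] [0.0, -0.0, 0.0] 
[0.0, 0.046, 0.024] [0.0, 0.0, -0.0] 
[-0.0, 0.046, 0.024] [0.0, 0.0, 0.0] 
[0.0, 0.028, 0.021] [0.175, 0.0, -0.0] 
[-0.0, 0.03, 0.022] [0.175, -0.0, 0.0] 
[0.0, 0.031, 0.023] [0.175, -0.0, -0.0] 
[-0.0, 0.033, 0.023] [0.175, 0.0, 0.0] 
[0.0, 0.035, 0.024] [0.175, -0.0, -0.0] 
[0.0, 0.036, 0.024] [0.175, 0.0, 0.0] 
[-0.0, 0.038, 0.025] [0.175, 0.0, 0.0] 
[0.0, 0.04, 0.025] [0.175, -0.0, -0.0] 
[0.0, 0.041, 0.049] [0.0, 0.0, 0.0] 
[0.0, 0.041, 0.049] [0.0, 0.0, 0.0] 
[0.0, 0.041, 0.049] [0.0, 0.0, 0.0] 
[0.0, 0.041, 0.049] [0.0, 0.0, 0.0]
```

Request:
arm_command:
  motion:
    - {"slide": [0.02,0.045,0.024],"turn": [0,0,-0.083]}
    - {"slide": [0,0.046,0.024],"turn": [0,0,0]}
    - {"slide": [0,0.046,0.024],"turn": [0,0,0]}
    - {"slide": [0,0.046,0.024],"turn": [0,0,0]}
    - {"slide": [0,0.046,0.024],"turn": [0,0,0]}

```text
t: 18.43
tool_pos: [0.4537, -0.2623, 0.407]
orientation: [-2.0, 2.423, -0.001]
force: [-0.1, 0.2, 0.5]
opening: 0.0005
```

Request:
arm_command:
  motion:
    - {"slide": [0,0.028,0.021],"turn": [0.175,0,0]}
    - {"slide": [0,0.03,0.022],"turn": [0.175,0,0]}
    - {"slide": [0,0.031,0.023],"turn": [0.175,0,0]}
    - {"slide": [0,0.033,0.023],"turn": [0.175,0,0]}
    - {"slide": [0,0.035,0.024],"turn": [0.175,0,0]}

```text
t: 18.85
tool_pos: [0.402, -0.2523, 0.3521]
orientation: [-1.795, 2.175, -0.492]
force: [-0.4, 0.6, -0.5]
opening: 0.0011
```

```bash
python3 -c "
from bx import *
plan((50,165,40,5),(50,62,40,5))"
```

```text
t 18.85 corner x,y,z mm 35.4 8.0 187.2 phi 25.4 F [-0.4  0.6 -0.5] Fbox x -0.5 q [-0.76 -0.4   2.1   0.26  1.08  0.92]
[0.001, 0.022, 0.015] [0.102, -0.005, 0.0] 
[-0.0, 0.023, 0.015] [0.102, -0.0, -0.0] 
[0.0, 0.023, 0.015] [0.102, 0.0, 0.0] 
[-0.0, 0.024, 0.015] [0.102, 0.0, -0.0] 
[-0.0, 0.025, 0.015] [0.102, -0.0, 0.0] 
[0.0, 0.033, 0.039] [0.0, 0.0, 0.0] 
[0.0, 0.033, 0.039] [0.0, 0.0, 0.0] 
[0.0, 0.033, 0.039] [0.0, 0.0, 0.0] 
[0.0, 0.033, 0.039] [0.0, 0.0, 0.0] 
[0.0, 0.033, 0.039] [0.0, 0.0, 0.0]
```

Request:
arm_command:
  motion:
    - {"slide": [0,0.022,0.015],"turn": [0.1,0,0]}
    - {"slide": [0,0.023,0.015],"turn": [0.1,0,0]}
    - {"slide": [0,0.023,0.015],"turn": [0.1,0,0]}
    - {"slide": [0,0.024,0.015],"turn": [0.1,0,0]}
    - {"slide": [0,0.025,0.015],"turn": [0.1,0,0]}

```text
t: 19.27
tool_pos: [0.3778, -0.2476, 0.3021]
orientation: [-1.661, 2.013, -0.726]
force: [-0.0, 0.9, 0.3]
opening: 0.0001
```

```bash
python3 -c "
from bx import *
plan((55,62,40,5))
c=snap('wrist','w19');snap('side','d19')"
```

```text
t 19.27 corner x,y,z mm 48.6 8.1 163.5 phi 39.6 F [-0.   0.9  0.3] Fbox x -0.2 q [-0.86 -0.53  2.33  0.56  0.85  0.63]
[0.001, 0.031, 0.041] [0.003, -0.005, 0.001] 
[-0.0, 0.031, 0.041] [0.003, -0.0, -0.0] 
[-0.0, 0.031, 0.041] [0.003, -0.0, 0.0] 
[0.0, 0.031, 0.041] [0.003, 0.0, -0.0] 
[0.0, 0.031, 0.041] [0.003, 0.0, -0.0] 
19.3167 [ 0.3767 -0.2466  0.2987] [-1.6602  2.0128 -0.7231] [-1.   1.5 -2.6] 0.0007
19.3667 [ 0.3768 -0.2469  0.2995] [-1.6608  2.017  -0.7184] [ 0.2  0.7 -0.8] 0.0005
```

View pics/w19.png

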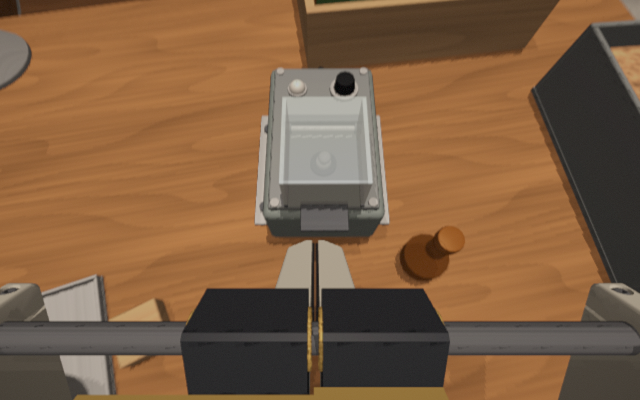

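View pics/d19.png

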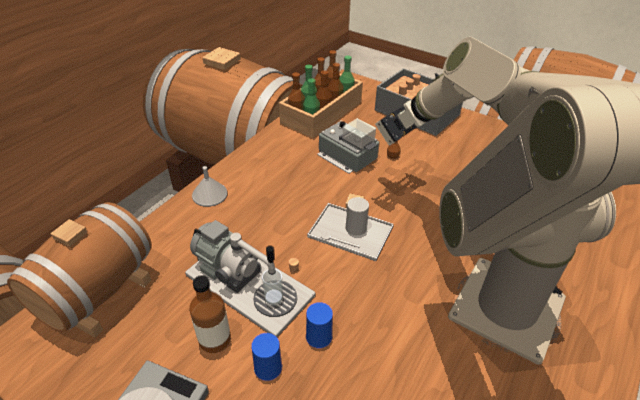

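Request:
arm_command:
  motion:
    - {"slide": [0,0.031,0.041],"turn": [0,0,0]}
    - {"slide": [0,0.031,0.041],"turn": [0,0,0]}
    - {"slide": [0,0.031,0.041],"turn": [0,0,0]}
    - {"slide": [0,0.031,0.041],"turn": [0,0,0]}
    - {"slide": [0,0.031,0.041],"turn": [0,0,0]}

```text
t: 19.78
tool_pos: [0.3828, -0.249, 0.1998]
orientation: [-1.663, 2.015, -0.723]
force: [-0.1, -0.9, 0.8]
opening: 0.0003
```

```bash
python3 -c "
from bx import *
c=snap('wrist','w20');snap('scene','s20')
plan((89,62,40,5))
import cv2
cv2.imwrite('pics/s20a.png',cv2.resize(cv2.imread('pics/s20.png')[120:260,160:320],None,fx=5,fy=4,interpolation=cv2.INTER_CUBIC))"
```

```text
19.8333 [ 0.3815 -0.2475  0.1954] [-1.6636  2.0176 -0.7151] [-1.8  0.7 -2.5] 0.0004
19.8833 [ 0.3815 -0.2475  0.1967] [-1.6626  2.0182 -0.7129] [-0.9  0.4 -0.6] 0.0008
t 19.88 corner x,y,z mm 51.0 9.7 57.0 phi 39.1 F [-0.9  0.4 -0.6] Fbox x -1.0 q [-0.86 -0.3   2.39  0.73  0.62  0.39]
[0.003, -0.015, 0.01] [0.007, 0.004, -0.005] 
[0.0, -0.015, 0.01] [0.006, 0.0, 0.0] 
[-0.0, -0.015, 0.01] [0.006, -0.0, -0.0] 
[-0.0, -0.015, 0.01] [0.006, 0.0, 0.0] 
[0.0, -0.015, 0.01] [0.006, 0.0, -0.0]
```

View pics/w20.png

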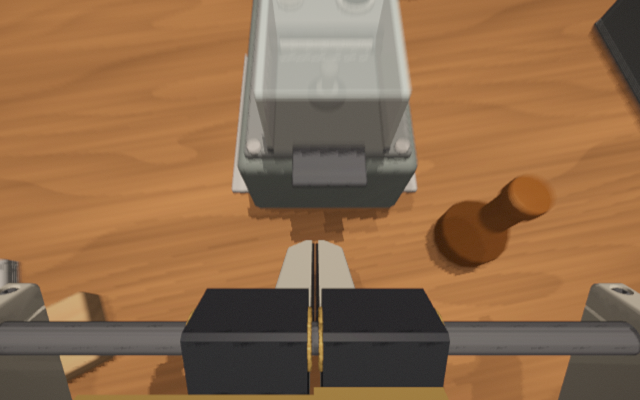

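View pics/s20a.png

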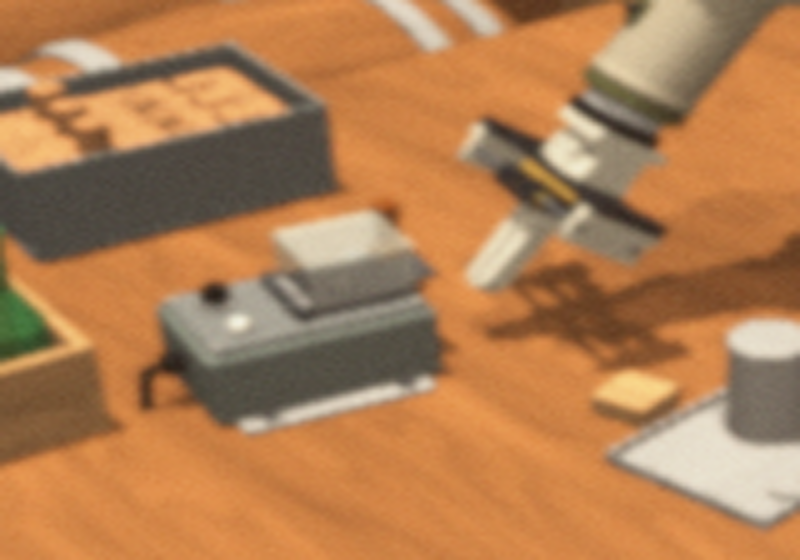

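Request:
arm_command:
  motion:
    - {"slide": [0.002,-0.015,0.011],"turn": [0.006,0,0]}
    - {"slide": [0,-0.015,0.011],"turn": [0.006,0,0]}
    - {"slide": [0,-0.014,0.01],"turn": [0.006,0,0]}
    - {"slide": [0,-0.014,0.01],"turn": [0.006,0,0]}
    - {"slide": [0,-0.013,0.01],"turn": [0.006,0,0]}

```text
t: 20.3
tool_pos: [0.4173, -0.2569, 0.2026]
orientation: [-1.652, 2.005, -0.737]
force: [-29.6, 2.2, 0.0]
opening: 0.0006
```

```bash
python3 -c "
from bx import *
c=snap('wrist','w21');snap('scene','s21')
plan((91,75,40,4),(97,95,40,3),(112,117,35,5))
import cv2
cv2.imwrite('pics/s21a.png',cv2.resize(cv2.imread('pics/s21.png')[140:240,180:300],None,fx=6,fy=6,interpolation=cv2.INTER_CUBIC))"
```

```text
20.35 [ 0.4174 -0.2567  0.2018] [-1.6526  2.0059 -0.735 ] [-0.8 -0.7 -1. ] 0.0002
20.4 [ 0.4171 -0.2566  0.2018] [-1.6523  2.0059 -0.7348] [-0.1  0.5  0.3] 0.0003
t 20.4 corner x,y,z mm 90.5 6.9 64.7 phi 40.2 F [-0.1  0.5  0.3] Fbox x -0.2 q [-0.8  -0.2   2.3   0.76  0.57  0.41]
[-0.002, -0.005, -0.005] [-0.002, -0.003, -0.003] 
[-0.0, -0.005, -0.005] [-0.002, -0.0, -0.0] 
[0.0, -0.005, -0.005] [-0.002, 0.0, 0.0] 
[-0.0, -0.005, -0.005] [-0.002, 0.0, -0.0] 
[0.0, -0.015, -0.01] [0.0, 0.0, 0.0] 
[-0.0, -0.015, -0.01] [0.0, 0.0, 0.0] 
[0.0, -0.015, -0.01] [0.0, 0.0, 0.0] 
[0.0, -0.021, -0.004] [-0.035, 0.0, 0.0] 
[-0.0, -0.021, -0.004] [-0.035, -0.0, -0.0] 
[-0.0, -0.021, -0.004] [-0.035, 0.0, 0.0] 
[0.0, -0.021, -0.005] [-0.035, 0.0, -0.0] 
[0.0, -0.021, -0.005] [-0.035, 0.0, 0.0]
```

View pics/w21.png

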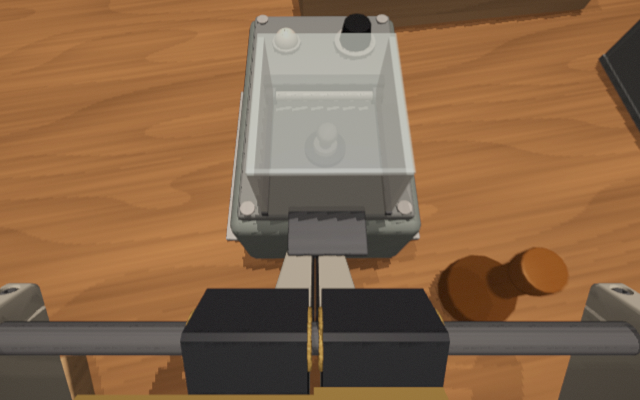

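View pics/s21a.png

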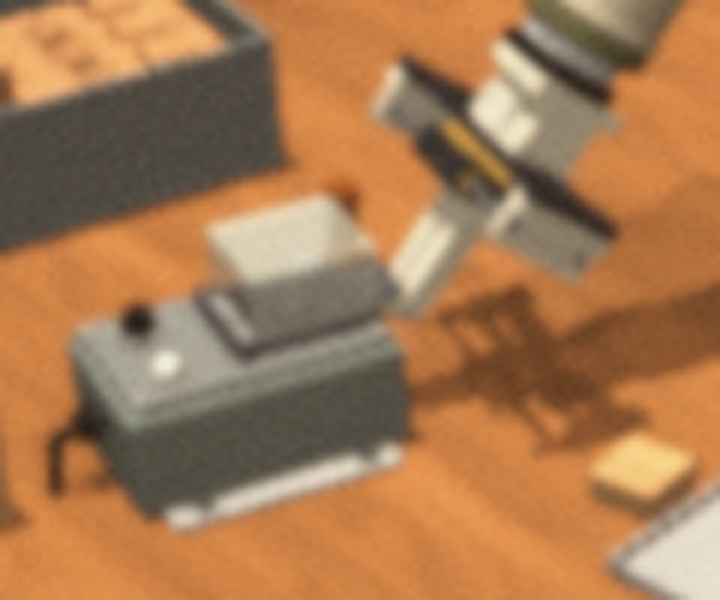

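```bash
python3 -c "
from bx import *
plan((86,74,40,4),(92,90,40,3),(98,98,39,2),(112,117,35,5))"
```

```text
t 20.4 corner x,y,z mm 90.5 6.9 64.7 phi 40.2 F [-0.1  0.5  0.3] Fbox x -0.2 q [-0.8  -0.2   2.3   0.76  0.57  0.41]
[-0.002, -0.002, -0.006] [-0.002, -0.003, -0.003] 
[-0.0, -0.002, -0.006] [-0.002, -0.0, -0.0] 
[0.0, -0.002, -0.006] [-0.002, 0.0, 0.0] 
[-0.0, -0.002, -0.006] [-0.002, 0.0, -0.0] 
[0.0, -0.012, -0.007] [0.0, 0.0, 0.0] 
[-0.0, -0.012, -0.007] [0.0, 0.0, 0.0] 
[0.0, -0.012, -0.007] [0.0, 0.0, 0.0] 
[-0.0, -0.016, -0.003] [-0.017, 0.0, -0.0] 
[0.0, -0.016, -0.003] [-0.017, 0.0, 0.0] 
[-0.0, -0.018, -0.003] [-0.028, 0.0, -0.0] 
[-0.0, -0.018, -0.003] [-0.028, -0.0, -0.0] 
[0.0, -0.018, -0.004] [-0.028, 0.0, -0.0] 
[0.0, -0.018, -0.004] [-0.028, -0.0, -0.0] 
[-0.0, -0.018, -0.004] [-0.028, 0.0, 0.0]
```

Request:
arm_command:
  motion:
    - {"slide": [-0.002,-0.002,-0.006],"turn": [0,0,0]}
    - {"slide": [0,-0.002,-0.006],"turn": [0,0,0]}
    - {"slide": [0,-0.002,-0.006],"turn": [0,0,0]}
    - {"slide": [0,-0.002,-0.006],"turn": [0,0,0]}
    - {"slide": [0,-0.012,-0.007],"turn": [0,0,0]}

```text
t: 20.82
tool_pos: [0.4139, -0.2552, 0.2159]
orientation: [-1.652, 2.008, -0.734]
force: [-8.6, 1.8, -0.3]
opening: 0.0004
```

```bash
python3 -c "
from bx import *
plan((92,90,40,3),(98,98,39,2))
c=snap('wrist','w22')"
```

```text
t 20.82 corner x,y,z mm 86.9 7.6 78.6 phi 40.2 F [-8.6  1.8 -0.3] Fbox x -8.7 q [-0.81 -0.25  2.31  0.71  0.6   0.46]
[-0.0, -0.01, -0.005] [-0.002, -0.003, -0.005] 
[0.0, -0.01, -0.005] [-0.002, 0.0, 0.0] 
[-0.0, -0.01, -0.005] [-0.002, 0.0, -0.0] 
[-0.0, -0.016, -0.003] [-0.017, 0.0, -0.0] 
[0.0, -0.016, -0.003] [-0.017, 0.0, 0.0] 
20.8667 [ 0.4145 -0.2555  0.2171] [-1.6514  2.0071 -0.7351] [-5.4  1.5  0.5] 0.0003
```

View pics/w22.png

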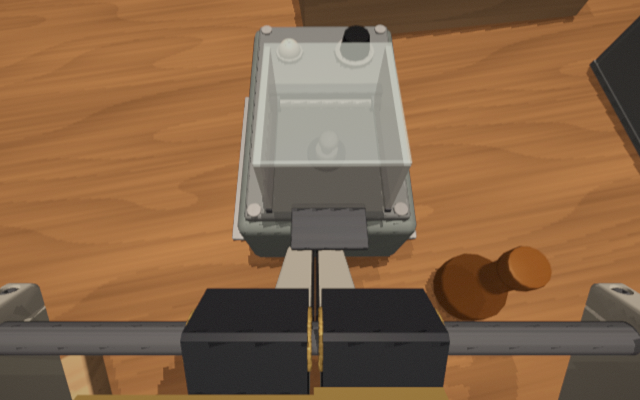

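```bash
python3 -c "
from bx import *
plan((86,95,40,5),(90,110,40,5))"
```

```text
t 20.87 corner x,y,z mm 87.7 7.3 80.0 phi 40.2 F [-5.4  1.5  0.5] Fbox x -5.6 q [-0.81 -0.25  2.3   0.71  0.6   0.46]
[-0.001, -0.005, -0.006] [-0.002, -0.004, -0.005] 
[-0.0, -0.005, -0.006] [-0.002, 0.0, -0.0] 
[-0.0, -0.005, -0.006] [-0.002, 0.0, 0.0] 
[-0.0, -0.005, -0.006] [-0.002, -0.0, 0.0] 
[0.0, -0.005, -0.006] [-0.002, -0.0, -0.0] 
[-0.0, -0.006, -0.004] [0.0, 0.0, 0.0] 
[0.0, -0.006, -0.004] [0.0, 0.0, 0.0] 
[-0.0, -0.006, -0.004] [0.0, 0.0, 0.0] 
[-0.0, -0.006, -0.004] [0.0, 0.0, 0.0] 
[-0.0, -0.006, -0.004] [0.0, 0.0, 0.0]
```

Request:
arm_command:
  motion:
    - {"slide": [0,-0.005,-0.006],"turn": [0,0,0]}
    - {"slide": [0,-0.005,-0.006],"turn": [0,0,0]}
    - {"slide": [0,-0.005,-0.006],"turn": [0,0,0]}
    - {"slide": [0,-0.005,-0.006],"turn": [0,0,0]}
    - {"slide": [0,-0.005,-0.006],"turn": [0,0,0]}

```text
t: 21.28
tool_pos: [0.4146, -0.2555, 0.2325]
orientation: [-1.651, 2.007, -0.736]
force: [-0.1, 0.1, -1.2]
opening: 0.0005
```

```bash
python3 -c "
from bx import *
plan((90,112,40,5),(107,135,36,5))
c=snap('wrist','w23');snap('side','d23')
import cv2
cv2.imwrite('pics/d23a.png',cv2.resize(cv2.imread('pics/d23.png')[90:180,300:440],None,fx=5,fy=5,interpolation=cv2.INTER_CUBIC))"
```

```text
t 21.28 corner x,y,z mm 87.9 7.3 95.4 phi 40.3 F [-0.1  0.1 -1.2] Fbox x -0.1 q [-0.81 -0.28  2.3   0.68  0.63  0.5 ]
[-0.001, -0.007, -0.006] [-0.002, -0.004, -0.004] 
[0.0, -0.007, -0.006] [-0.002, 0.0, 0.0] 
[0.0, -0.007, -0.006] [-0.002, -0.0, -0.0] 
[-0.0, -0.007, -0.006] [-0.002, 0.0, 0.0] 
[-0.0, -0.007, -0.006] [-0.002, 0.0, -0.0] 
[0.0, -0.02, -0.004] [-0.028, 0.0, -0.0] 
[-0.0, -0.02, -0.004] [-0.028, -0.0, -0.0] 
[0.0, -0.02, -0.004] [-0.028, 0.0, 0.0] 
[-0.0, -0.02, -0.004] [-0.028, -0.0, -0.0] 
[0.0, -0.02, -0.004] [-0.028, 0.0, 0.0] 
21.3333 [ 0.4148 -0.2556  0.2331] [-1.6511  2.006  -0.7368] [-1.9  1.  -0.1] 0.0005
21.3833 [ 0.4147 -0.2555  0.2327] [-1.6513  2.006  -0.7365] [-1.6  0.3 -1.1] 0.0009
```

View pics/w23.png

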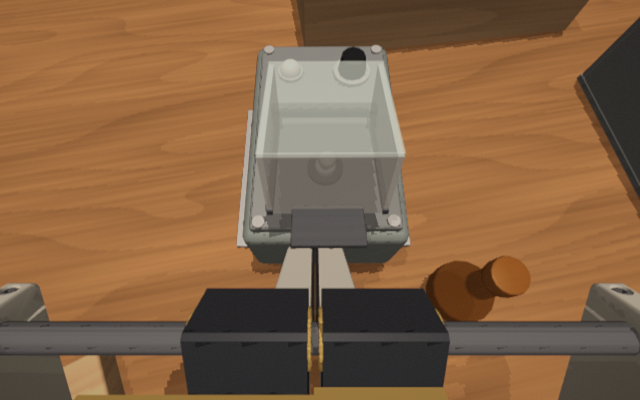

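View pics/d23a.png

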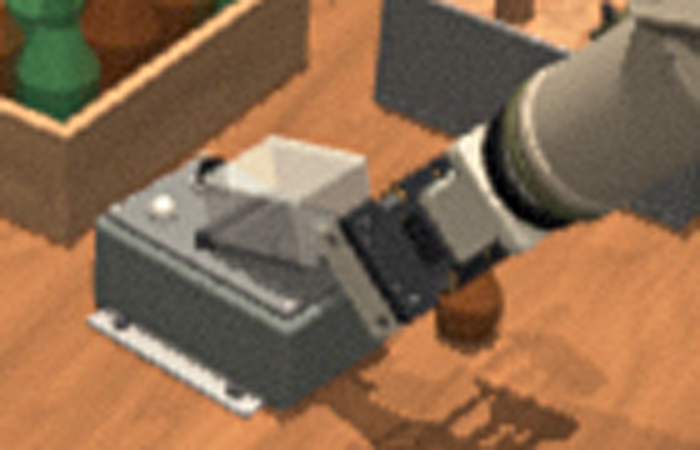

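The guard is lifting: the tab is still on the fingers at (329,240) and the hood is tilted up. Continuing along its arc.

Request:
arm_command:
  motion:
    - {"slide": [0,-0.007,-0.006],"turn": [0,0,0]}
    - {"slide": [0,-0.007,-0.006],"turn": [0,0,0]}
    - {"slide": [0,-0.007,-0.006],"turn": [0,0,0]}
    - {"slide": [0,-0.007,-0.006],"turn": [0,0,0]}
    - {"slide": [0,-0.007,-0.006],"turn": [0,0,0]}

```text
t: 21.8
tool_pos: [0.4175, -0.256, 0.2506]
orientation: [-1.651, 2.007, -0.736]
force: [-0.1, -0.8, -1.1]
opening: 0.0005
```

Request:
arm_command:
  motion:
    - {"slide": [0,-0.02,-0.004],"turn": [-0.028,0,0]}
    - {"slide": [0,-0.02,-0.004],"turn": [-0.028,0,0]}
    - {"slide": [0,-0.02,-0.004],"turn": [-0.028,0,0]}
    - {"slide": [0,-0.02,-0.004],"turn": [-0.028,0,0]}
    - {"slide": [0,-0.02,-0.004],"turn": [-0.028,0,0]}

```text
t: 22.22
tool_pos: [0.4434, -0.2611, 0.282]
orientation: [-1.691, 2.055, -0.672]
force: [-0.5, 0.5, -0.8]
opening: 0.0003
```

```bash
python3 -c "
from bx import *
c=snap('wrist','w24');snap('side','d24')
plan((128,148,25,5),(150,152,13,5))
import cv2
cv2.imwrite('pics/d24a.png',cv2.resize(cv2.imread('pics/d24.png')[90:180,300:440],None,fx=5,fy=5,interpolation=cv2.INTER_CUBIC))"
```

```text
22.2667 [ 0.4444 -0.2617  0.2838] [-1.6903  2.0541 -0.6744] [ 0.3 -0.4  1. ] 0.0003
22.3167 [ 0.4441 -0.2615  0.2832] [-1.6905  2.0525 -0.6754] [-1.3 -0.1 -0.4] 0.0004
t 22.32 corner x,y,z mm 108.4 6.9 137.9 phi 36.4 F [-1.3 -0.1 -0.4] Fbox x -1.2 q [-0.75 -0.27  2.17  0.48  0.74  0.74]
[-0.001, -0.029, 0.001] [-0.079, -0.005, -0.002] 
[-0.0, -0.029, 0.001] [-0.079, 0.0, 0.0] 
[0.0, -0.029, 0.0] [-0.079, -0.0, -0.0] 
[-0.0, -0.029, 0.0] [-0.079, -0.0, -0.0] 
[0.0, -0.029, -0.0] [-0.079, -0.0, 0.0] 
[0.0, -0.03, 0.002] [-0.084, 0.0, 0.0] 
[-0.0, -0.03, 0.002] [-0.084, 0.0, 0.0] 
[0.0, -0.031, 0.002] [-0.084, -0.0, -0.0] 
[0.0, -0.031, 0.001] [-0.084, 0.0, 0.0] 
[-0.0, -0.031, 0.001] [-0.084, -0.0, -0.0]
```

View pics/w24.png

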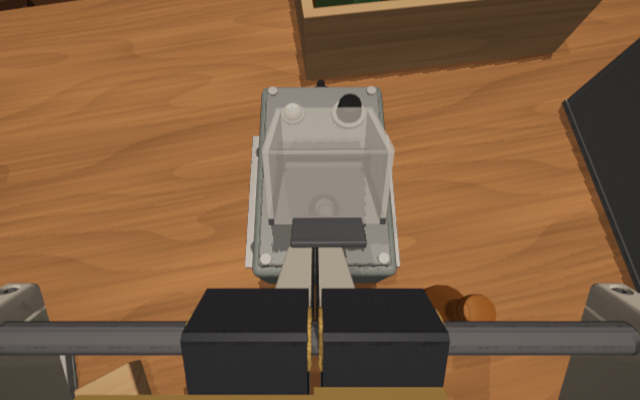

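View pics/d24a.png

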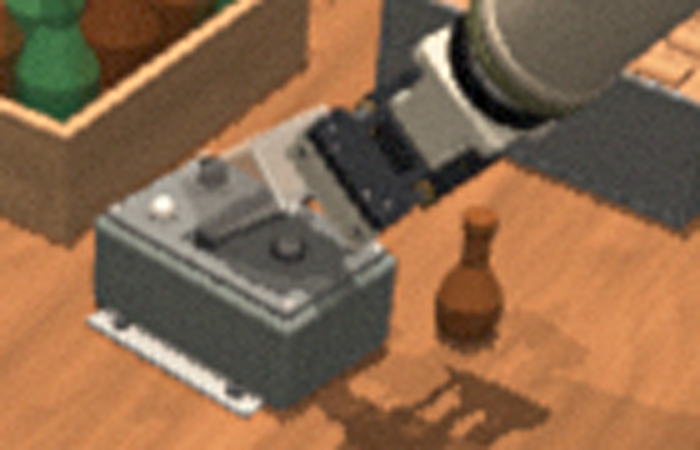

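Request:
arm_command:
  motion:
    - {"slide": [0,-0.028,0.004],"turn": [-0.079,0,0]}
    - {"slide": [0,-0.028,0.004],"turn": [-0.079,0,0]}
    - {"slide": [0,-0.028,0.004],"turn": [-0.079,0,0]}
    - {"slide": [0,-0.028,0.003],"turn": [-0.079,0,0]}
    - {"slide": [0,-0.028,0.003],"turn": [-0.079,0,0]}

```text
t: 22.73
tool_pos: [0.4937, -0.2709, 0.3046]
orientation: [-1.796, 2.183, -0.48]
force: [-0.9, 0.1, 0.0]
opening: 0.0002
```

```bash
python3 -c "
from bx import *
c=snap('wrist','w25');snap('side','d25')
plan((156,145,12,5))
import cv2
cv2.imwrite('pics/d25a.png',cv2.resize(cv2.imread('pics/d25.png')[90:180,300:440],None,fx=5,fy=5,interpolation=cv2.INTER_CUBIC))"
```

```text
22.7833 [ 0.4952 -0.2714  0.3062] [-1.7967  2.1834 -0.4811] [-1.1 -0.1  0.6] 0.0004
22.8333 [ 0.4947 -0.2712  0.3056] [-1.7963  2.1804 -0.4837] [-0.6 -1.8 -1.3] 0.0007
t 22.83 corner x,y,z mm 128.9 7.2 140.2 phi 25.0 F [-0.6 -1.8 -1.3] Fbox x -0.3 q [-0.66 -0.09  1.93  0.24  0.92  1.  ]
[-0.001, -0.034, 0.003] [-0.091, -0.003, -0.003] 
[-0.0, -0.035, 0.003] [-0.091, 0.0, -0.0] 
[0.0, -0.035, 0.002] [-0.091, 0.0, 0.0] 
[-0.0, -0.035, 0.001] [-0.091, -0.0, -0.0] 
[0.0, -0.035, 0.001] [-0.091, 0.0, 0.0]
```

View pics/w25.png

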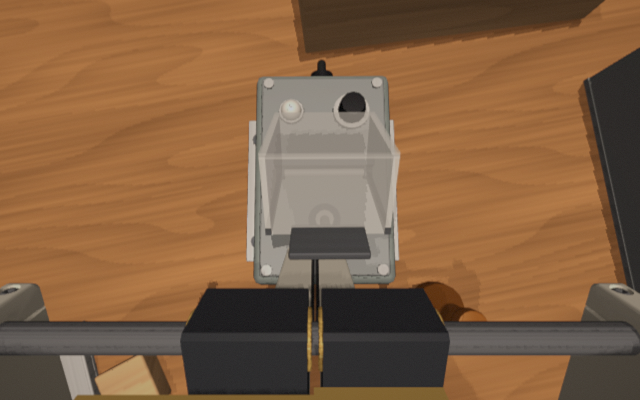

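View pics/d25a.png

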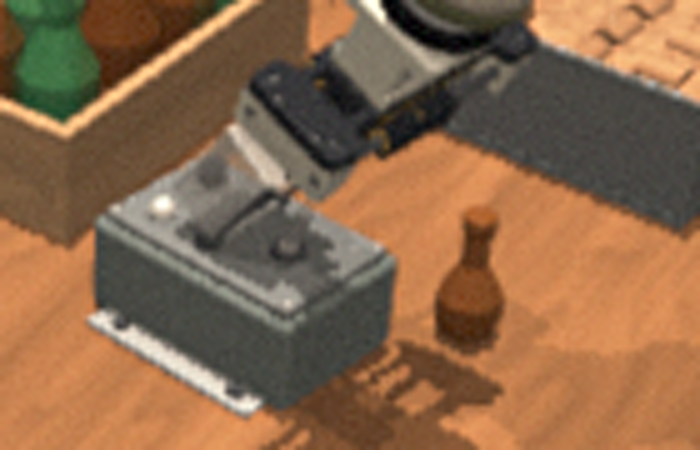

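Request:
arm_command:
  motion:
    - {"slide": [0,-0.034,0.003],"turn": [-0.091,0,0]}
    - {"slide": [0,-0.035,0.003],"turn": [-0.091,0,0]}
    - {"slide": [0,-0.035,0.002],"turn": [-0.091,0,0]}
    - {"slide": [0,-0.035,0.001],"turn": [-0.091,0,0]}
    - {"slide": [0,-0.035,0.001],"turn": [-0.091,0,0]}

```text
t: 23.25
tool_pos: [0.559, -0.2837, 0.324]
orientation: [-1.907, 2.316, -0.239]
force: [-1.6, 0.0, 1.3]
opening: 0.0002
```

```bash
python3 -c "
from bx import *
c=snap('wrist','w26');snap('side','d26')
plan((112,140,6,5),(112,104,6,5))
import cv2
cv2.imwrite('pics/d26a.png',cv2.resize(cv2.imread('pics/d26.png')[90:180,300:440],None,fx=5,fy=5,interpolation=cv2.INTER_CUBIC))"
```

```text
23.3 [ 0.5607 -0.284   0.3248] [-1.9078  2.317  -0.2379] [-3.   1.5  0.2] 0.0004
23.35 [ 0.56   -0.2839  0.3242] [-1.9072  2.3144 -0.2412] [-0.7  0.7  0.2] 0.0004
t 23.35 corner x,y,z mm 155.9 7.5 143.8 phi 11.9 F [-0.7  0.7  0.2] Fbox x -0.9 q [-0.57  0.16  1.62  0.08  1.18  1.16]
[-0.001, 0.012, -0.003] [-0.041, 0.001, -0.003] 
[0.0, 0.012, -0.003] [-0.041, -0.0, -0.0] 
[-0.0, 0.012, -0.002] [-0.041, 0.0, 0.0] 
[0.0, 0.012, -0.002] [-0.041, -0.0, -0.0] 
[-0.0, 0.012, -0.001] [-0.041, 0.0, 0.0] 
[-0.0, 0.002, 0.018] [0.0, 0.0, 0.0] 
[-0.0, 0.002, 0.018] [0.0, 0.0, 0.0] 
[-0.0, 0.002, 0.018] [0.0, 0.0, 0.0] 
[-0.0, 0.002, 0.018] [0.0, 0.0, 0.0] 
[-0.0, 0.002, 0.018] [0.0, 0.0, 0.0]
```

View pics/w26.png

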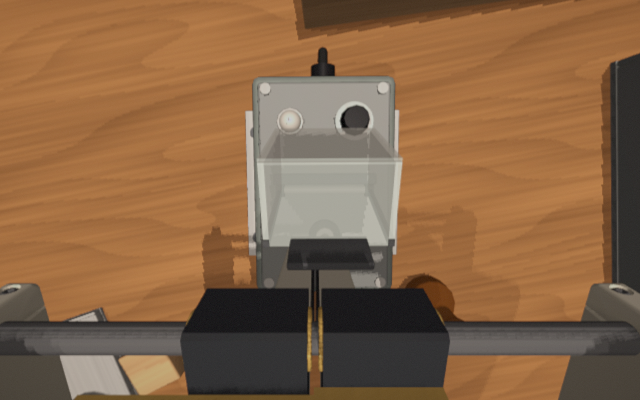

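View pics/d26a.png

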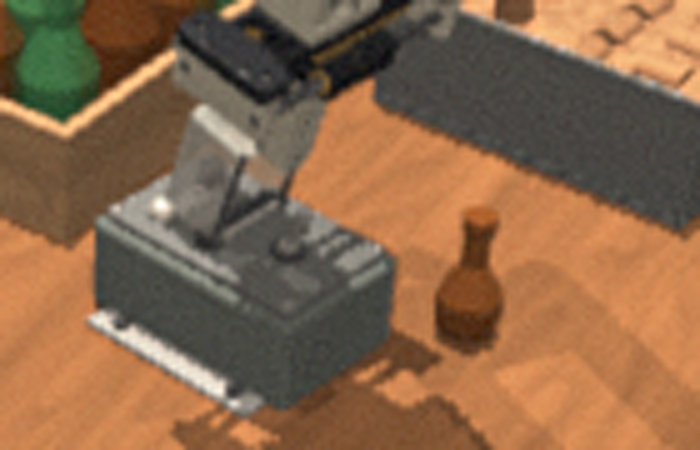

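Request:
arm_command:
  motion:
    - {"slide": [0,-0.012,0.002],"turn": [-0.03,0,0]}
    - {"slide": [0,-0.014,0.002],"turn": [-0.03,0,0]}
    - {"slide": [0,-0.014,0.002],"turn": [-0.03,0,0]}
    - {"slide": [0,-0.012,0.001],"turn": [-0.03,0,0]}
    - {"slide": [0,0,0],"turn": [0,0,0]}

```text
t: 23.77
tool_pos: [0.5803, -0.2879, 0.3254]
orientation: [-1.934, 2.35, -0.173]
force: [-0.6, 0.2, 0.1]
opening: 0.0004
```

```bash
python3 -c "
from bx import *
c=snap('wrist','w27')
plan((117,140,4,5),(117,104,4,5))"
```

```text
23.8167 [ 0.5801 -0.2878  0.3253] [-1.934   2.3494 -0.1733] [-0.6 -0.2 -1.2] 0.0006
t 23.82 corner x,y,z mm 165.3 7.3 142.4 phi 8.4 F [-0.6 -0.2 -1.2] Fbox x -0.6 q [-0.56  0.23  1.52  0.05  1.25  1.2 ]
[-0.002, 0.017, -0.003] [-0.031, -0.001, -0.005] 
[0.0, 0.017, -0.002] [-0.031, 0.0, 0.0] 
[-0.0, 0.017, -0.002] [-0.031, -0.0, -0.0] 
[0.0, 0.017, -0.001] [-0.031, -0.0, 0.0] 
[0.0, 0.017, -0.001] [-0.031, 0.0, 0.0] 
[-0.0, 0.001, 0.018] [0.0, 0.0, 0.0] 
[-0.0, 0.001, 0.018] [0.0, 0.0, 0.0] 
[-0.0, 0.001, 0.018] [0.0, 0.0, 0.0] 
[-0.0, 0.001, 0.018] [0.0, 0.0, 0.0] 
[-0.0, 0.001, 0.018] [0.0, 0.0, 0.0]
```

View pics/w27.png

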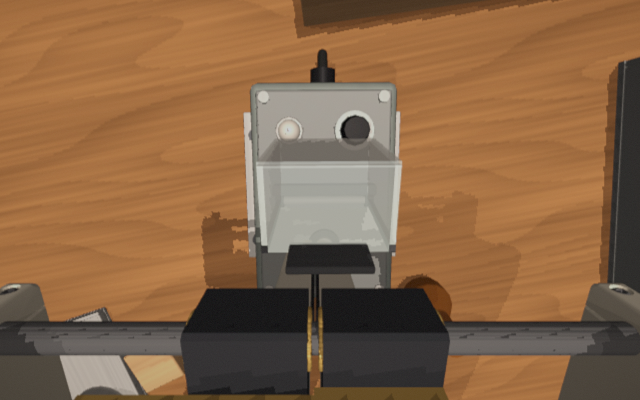

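Request:
arm_command:
  motion:
    - {"slide": [0.003,0.017,-0.003],"turn": [-0.031,0,0]}
    - {"slide": [0.003,0.017,-0.002],"turn": [-0.031,0,0]}
    - {"slide": [0.003,0.017,-0.002],"turn": [-0.031,0,0]}
    - {"slide": [0.003,0.017,-0.001],"turn": [-0.031,0,0]}
    - {"slide": [0,0.017,-0.001],"turn": [-0.031,0,0]}

```text
t: 24.23
tool_pos: [0.5442, -0.2861, 0.325]
orientation: [-1.968, 2.392, -0.082]
force: [-0.1, -0.5, -0.1]
opening: 0.0003
```

```bash
sed -i 's/Y=.008/Y=.003/' bx.py; python3 -c "
from bx import *
c=snap('wrist','w28');snap('side','d28')
plan((117,104,4,5),(148,104,4,5))
import cv2
cv2.imwrite('pics/d28a.png',cv2.resize(cv2.imread('pics/d28.png')[90:180,300:440],None,fx=5,fy=5,interpolation=cv2.INTER_CUBIC))"
```

```text
24.2833 [ 0.5435 -0.2859  0.3249] [-1.9682  2.3929 -0.0793] [-2.2 -0.1  0.8] 0.0003
24.3333 [ 0.5441 -0.286   0.325 ] [-1.9673  2.3922 -0.0816] [-3.3  1.   2.8] 0.0004
t 24.33 corner x,y,z mm 115.1 2.3 140.0 phi 3.9 F [-3.3  1.   2.8] Fbox x -3.4 q [-0.58  0.19  1.57  0.03  1.32  1.18]
[-0.002, 0.0, 0.018] [0.001, -0.001, -0.007] 
[-0.0, 0.0, 0.018] [0.001, -0.0, 0.0] 
[0.0, 0.0, 0.018] [0.001, 0.0, 0.0] 
[-0.0, 0.0, 0.018] [0.001, -0.0, -0.0] 
[0.0, 0.0, 0.018] [0.001, 0.0, -0.0] 
[-0.0, -0.015, 0.001] [0.0, 0.0, 0.0] 
[0.0, -0.015, 0.001] [0.0, 0.0, 0.0] 
[-0.0, -0.015, 0.001] [0.0, 0.0, 0.0] 
[-0.0, -0.015, 0.001] [0.0, 0.0, 0.0] 
[-0.0, -0.015, 0.001] [0.0, 0.0, 0.0]
```

View pics/d28a.png

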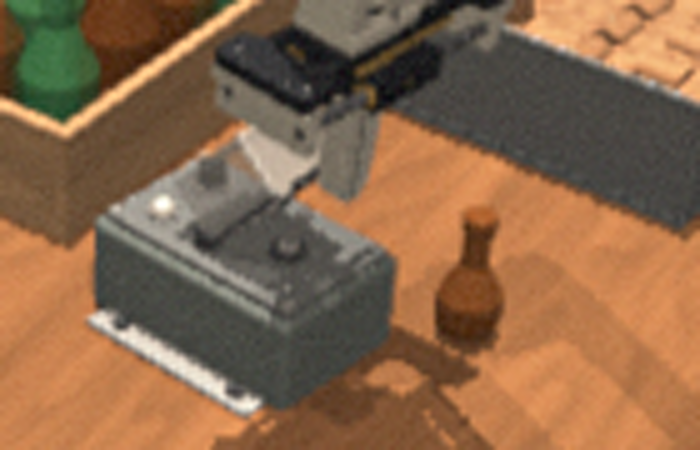

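Request:
arm_command:
  motion:
    - {"slide": [0,0,0.018],"turn": [0,0,0]}
    - {"slide": [0,0,0.018],"turn": [0,0,0]}
    - {"slide": [0,0,0.018],"turn": [0,0,0]}
    - {"slide": [0,0,0.018],"turn": [0,0,0]}
    - {"slide": [0,0,0.016],"turn": [0,0,0]}

```text
t: 24.75
tool_pos: [0.5476, -0.2862, 0.2884]
orientation: [-1.968, 2.391, -0.082]
force: [-3.3, 0.8, 1.2]
opening: 0.0002
```

```bash
python3 -c "
from bx import *
c=snap('wrist','w29');snap('side','d29');snap('scene','s29')
plan((148,104,4,7))
import cv2
cv2.imwrite('pics/d29a.png',cv2.resize(cv2.imread('pics/d29.png')[90:180,300:440],None,fx=5,fy=5,interpolation=cv2.INTER_CUBIC))
cv2.imwrite('pics/s29a.png',cv2.resize(cv2.imread('pics/s29.png')[140:240,180:300],None,fx=6,fy=6,interpolation=cv2.INTER_CUBIC))"
```

```text
24.8 [ 0.5472 -0.286   0.2869] [-1.968   2.3914 -0.0792] [-2.  -1.3 -0.9] 0.0005
24.85 [ 0.5473 -0.286   0.2875] [-1.9679  2.3914 -0.0792] [-1.3 -0.3 -1.3] 0.0006
24.9 [ 0.5475 -0.2861  0.2884] [-1.9677  2.391  -0.0807] [-0.2  0.4 -0.3] 0.0001
t 24.9 corner x,y,z mm 118.4 2.9 103.4 phi 3.9 F [-0.2  0.4 -0.3] Fbox x -0.2 q [-0.57  0.23  1.6   0.03  1.25  1.18]
[-0.0, -0.01, 0.001] [0.0, 0.001, -0.006] 
[-0.0, -0.01, 0.001] [0.0, -0.0, -0.0] 
[0.0, -0.01, 0.001] [0.0, 0.0, 0.0] 
[-0.0, -0.01, 0.001] [0.0, -0.0, 0.0] 
[-0.0, -0.01, 0.001] [0.0, 0.0, 0.0] 
[-0.0, -0.01, 0.001] [0.0, -0.0, -0.0] 
[0.0, -0.01, 0.001] [0.0, 0.0, 0.0]
```

View pics/d29a.png

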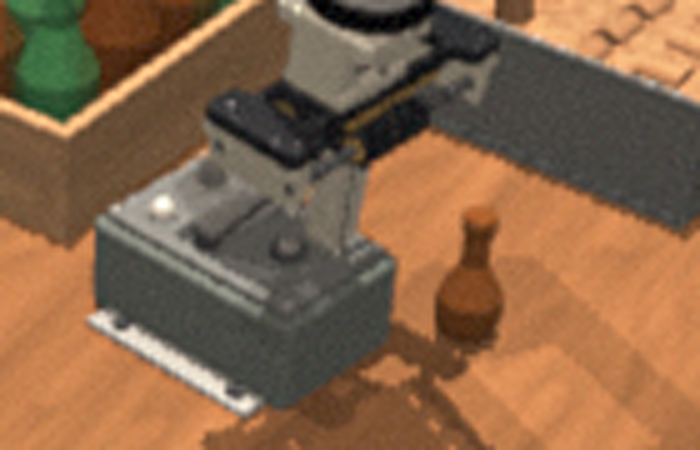

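View pics/s29a.png

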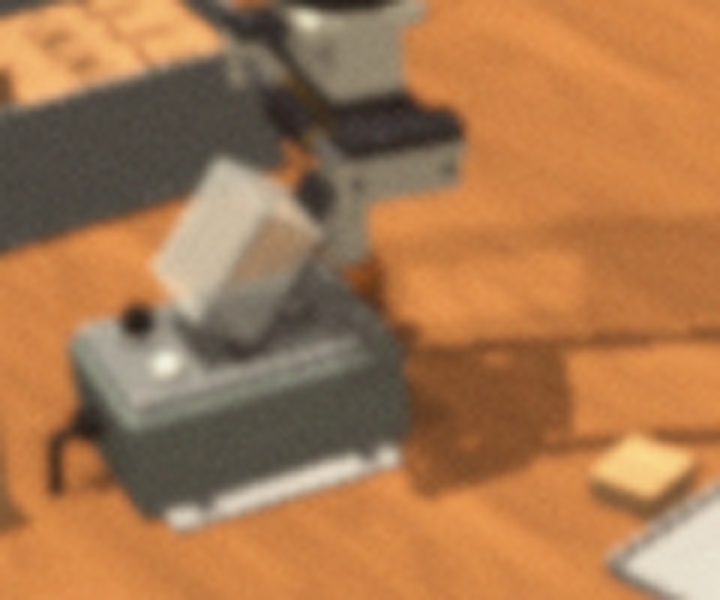

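View pics/w29.png

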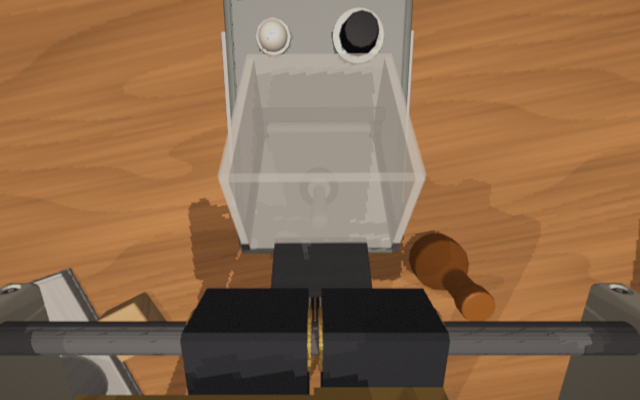

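The guard is held open on the fingers, and the toggle shows through it at (318,200), directly ahead of the fingertips. Pushing now.

Request:
arm_command:
  motion:
    - {"slide": [0,-0.01,0.001],"turn": [0,0,0]}
    - {"slide": [0,-0.01,0.001],"turn": [0,0,0]}
    - {"slide": [0,-0.01,0.001],"turn": [0,0,0]}
    - {"slide": [0,-0.01,0.001],"turn": [0,0,0]}
    - {"slide": [0,-0.01,0.001],"turn": [0,0,0]}

```text
t: 25.32
tool_pos: [0.5681, -0.2905, 0.2898]
orientation: [-1.967, 2.39, -0.085]
force: [-2.2, 0.6, 2.2]
opening: 0.0007
```

```bash
python3 -c "
from bx import *
plan((148,104,4,4))"
```

```text
t 25.32 corner x,y,z mm 140.0 2.3 104.8 phi 4.1 F [-2.2  0.6  2.2] Fbox x -2.3 q [-0.56  0.28  1.54  0.03  1.26  1.2 ]
[-0.001, -0.005, 0.001] [-0.001, -0.001, -0.006] 
[0.0, -0.005, 0.001] [-0.001, -0.0, 0.0] 
[-0.0, -0.005, 0.001] [-0.001, 0.0, 0.0] 
[0.0, -0.005, 0.001] [-0.001, 0.0, 0.0]
```

Request:
arm_command:
  motion:
    - {"slide": [0,-0.006,0.001],"turn": [0,0,0]}
    - {"slide": [0,-0.006,0.001],"turn": [0,0,0]}
    - {"slide": [0,-0.005,0.001],"turn": [0,0,0]}
    - {"slide": [0,-0.005,0.001],"turn": [0,0,0]}
    - {"slide": [0,0,0],"turn": [0,0,0]}

```text
t: 25.73
tool_pos: [0.5762, -0.292, 0.2881]
orientation: [-1.968, 2.391, -0.083]
force: [-2.6, 0.3, 0.8]
opening: 0.0007
```

```bash
python3 -c "
from bx import *
c=snap('wrist','w30');snap('side','d30')
plan((118,106,4,5))
import cv2
cv2.imwrite('pics/d30a.png',cv2.resize(cv2.imread('pics/d30.png')[90:180,300:440],None,fx=5,fy=5,interpolation=cv2.INTER_CUBIC))
cv2.imwrite('pics/w30a.png',cv2.resize(cv2.imread('pics/w30.png')[100:300,220:420],None,fx=3,fy=3,interpolation=cv2.INTER_CUBIC))"
```

```text
25.7833 [ 0.5761 -0.292   0.2881] [-1.9675  2.3908 -0.0829] [-2.7 -0.2  1.3] 0.0005
25.8333 [ 0.576  -0.292   0.2881] [-1.9674  2.3907 -0.0831] [-2.6  0.6  0.8] 0.0007
t 25.83 corner x,y,z mm 147.8 2.5 103.1 phi 4.0 F [-2.6  0.6  0.8] Fbox x -2.7 q [-0.56  0.3   1.51  0.03  1.26  1.2 ]
[-0.001, 0.015, -0.002] [0.0, -0.0, -0.006] 
[-0.0, 0.015, -0.002] [0.0, 0.0, 0.0] 
[0.0, 0.015, -0.002] [0.0, -0.0, -0.0] 
[0.0, 0.015, -0.002] [0.0, 0.0, -0.0] 
[-0.0, 0.015, -0.002] [0.0, 0.0, 0.0]
```

View pics/d30a.png

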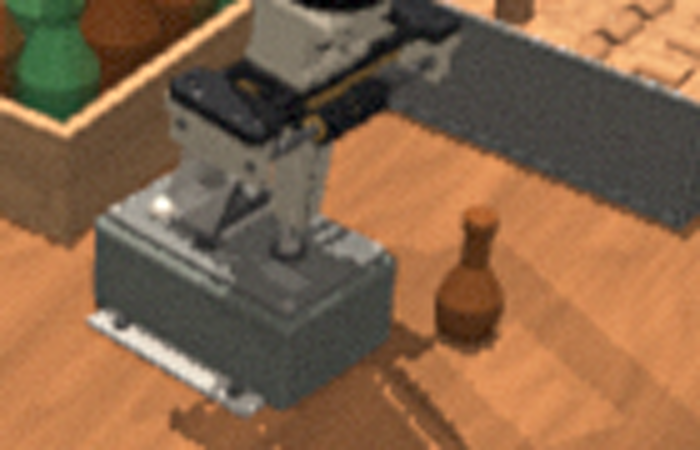

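View pics/w30a.png

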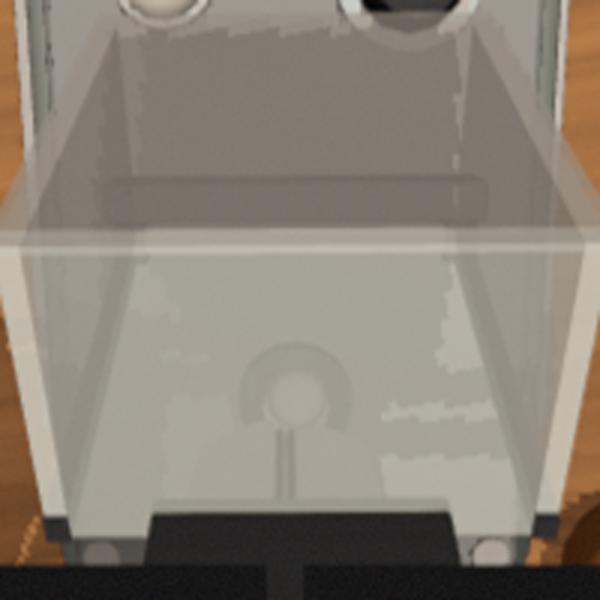

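Request:
arm_command:
  motion:
    - {"slide": [0,-0.004,0],"turn": [0,0,0]}
    - {"slide": [0,-0.004,0],"turn": [0,0,0]}
    - {"slide": [0,-0.003,0],"turn": [0,0,0]}
    - {"slide": [0,0,0],"turn": [0,0,0]}
    - {"slide": [0,0,0],"turn": [0,0,0]}

```text
t: 26.25
tool_pos: [0.5786, -0.2926, 0.2879]
orientation: [-1.969, 2.394, -0.075]
force: [-16.4, 4.1, 8.4]
opening: 0.0006
```

```bash
python3 -c "
from bx import *
c=snap('wrist','w31');now()
import cv2
cv2.imwrite('pics/w31a.png',cv2.resize(cv2.imread('pics/w31.png')[100:300,220:420],None,fx=3,fy=3,interpolation=cv2.INTER_CUBIC))"
```

```text
26.3 [ 0.5786 -0.2926  0.2879] [-1.9694  2.3939 -0.0749] [-15.9   4.1   8.2] 0.0007
t 26.3 corner x,y,z mm 149.2 2.5 102.7 phi 3.6 F [-15.9   4.1   8.2] Fbox x -16.4 q [-0.55  0.31  1.5   0.02  1.27  1.2 ]
```

View pics/w31a.png

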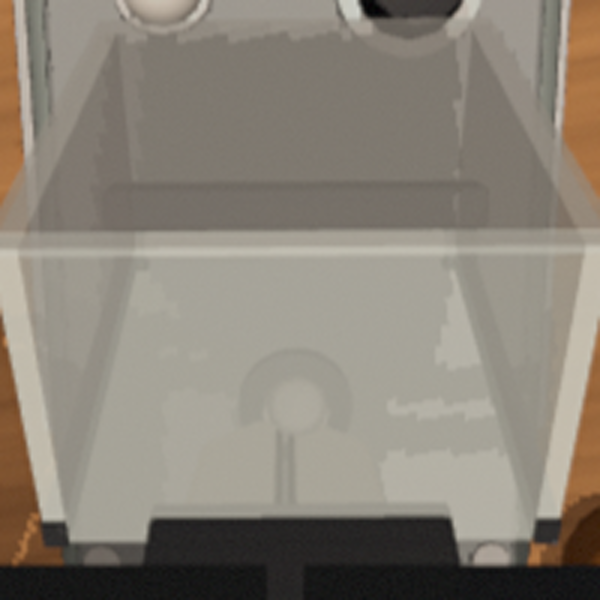

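The force jumped to 16 N at x = 149 mm, which is where the bat should stop in the "on" position, so it looks flipped. Backing straight out and letting the guard follow and drop.

Request:
arm_command:
  motion:
    - {"slide": [0,0.015,0],"turn": [0,0,0]}
    - {"slide": [0,0.02,0],"turn": [0,0,0]}
    - {"slide": [0,0.025,0],"turn": [0,0,0]}
    - {"slide": [0,0.025,0],"turn": [0,0,0]}
    - {"slide": [0,0.025,0],"turn": [0,0,0]}

```text
t: 26.72
tool_pos: [0.5367, -0.2842, 0.2854]
orientation: [-1.967, 2.39, -0.084]
force: [-1.2, -0.0, -1.0]
opening: 0.0006
```

```bash
python3 -c "
from bx import *
c=snap('wrist','w32');snap('scene','s32');now()
import cv2
cv2.imwrite('pics/s32a.png',cv2.resize(cv2.imread('pics/s32.png')[140:240,180:300],None,fx=6,fy=6,interpolation=cv2.INTER_CUBIC))"
```

```text
26.7667 [ 0.5355 -0.284   0.285 ] [-1.9675  2.3912 -0.082 ] [-1.3 -1.2  0.4] 0.0005
26.8167 [ 0.5361 -0.2841  0.2852] [-1.9671  2.3914 -0.0821] [-7.   1.9  3.6] 0.0001
t 26.82 corner x,y,z mm 106.9 2.7 100.2 phi 3.9 F [-7.   1.9  3.6] Fbox x -7.2 q [-0.58  0.2   1.63  0.03  1.24  1.18]
```

View pics/w32.png

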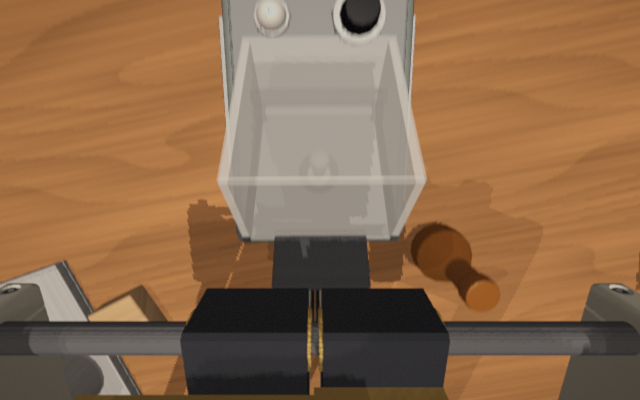

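View pics/s32a.png

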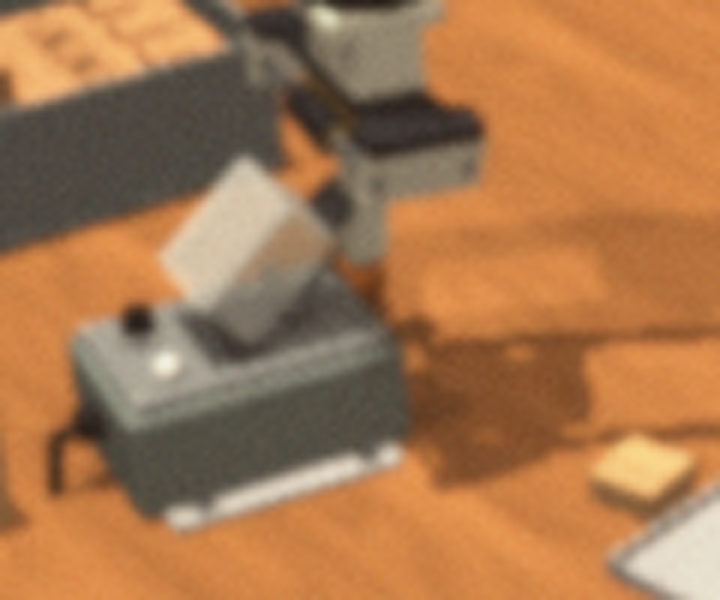

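The toggle now leans up the image, tip at about (318,155), towards the hinge: it's on. Continuing the retreat.

Request:
arm_command:
  motion:
    - {"slide": [0,0.02,0],"turn": [0,0,0]}
    - {"slide": [0,0.025,0],"turn": [0,0,0]}
    - {"slide": [0,0.025,0],"turn": [0,0,0]}
    - {"slide": [0,0.025,0],"turn": [0,0,0]}
    - {"slide": [0,0.025,0],"turn": [0,0,0]}

```text
t: 27.23
tool_pos: [0.4902, -0.2751, 0.2824]
orientation: [-1.967, 2.39, -0.086]
force: [0.3, -0.4, -0.2]
opening: 0.0006
```

Request:
arm_command:
  motion:
    - {"slide": [0,0.04,0],"turn": [0,0,0]}
    - {"slide": [0,0.05,-0.03],"turn": [0,0,0]}
    - {"slide": [0,0.02,-0.07],"turn": [0,0,0]}
    - {"slide": [0,0,-0.09],"turn": [0,0,0]}
    - {"slide": [0,0,-0.09],"turn": [0,0,0]}

```text
t: 27.65
tool_pos: [0.4388, -0.2648, 0.3914]
orientation: [-1.967, 2.391, -0.082]
force: [1.0, -1.5, 0.3]
opening: 0.0009
```

Request:
arm_command:
  motion:
    - {"slide": [0,0,-0.06],"turn": [0,0,0]}
    - {"slide": [0,-0.05,-0.05],"turn": [0,0,0]}
    - {"slide": [0,-0.08,0],"turn": [0,0,0]}
    - {"slide": [0,-0.05,0],"turn": [0,0,0]}
    - {"slide": [0,0,0],"turn": [0,0,0]}

```text
t: 28.07
tool_pos: [0.5097, -0.2788, 0.4407]
orientation: [-1.967, 2.388, -0.089]
force: [0.4, -0.6, -0.6]
opening: 0.0007
```

```bash
python3 -c "
from bx import *
c=snap('wrist','w33');snap('side','d33');snap('scene','s33');now()
import cv2
cv2.imwrite('pics/d33a.png',cv2.resize(cv2.imread('pics/d33.png')[90:340,180:440],None,fx=2.6,fy=2.3,interpolation=cv2.INTER_CUBIC))"
```

```text
28.1167 [ 0.5084 -0.2785  0.4399] [-1.9681  2.389  -0.0851] [-0.5 -0.8 -0.6] 0.0007
28.1667 [ 0.5075 -0.2784  0.4396] [-1.9682  2.3898 -0.0836] [-0.8  0.5 -1.1] 0.0005
28.2167 [ 0.507  -0.2783  0.4394] [-1.9678  2.3904 -0.0829] [-0.8 -0.  -0.8] 0.0007
t 28.22 corner x,y,z mm 77.4 2.8 254.4 phi 4.0 F [-0.8 -0.  -0.8] Fbox x -0.8 q [-0.6   0.03  1.54  0.03  1.52  1.16]
```

View pics/w33.png

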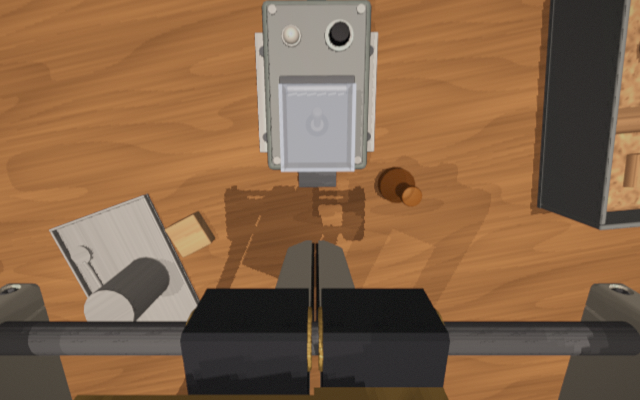

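View pics/d33a.png

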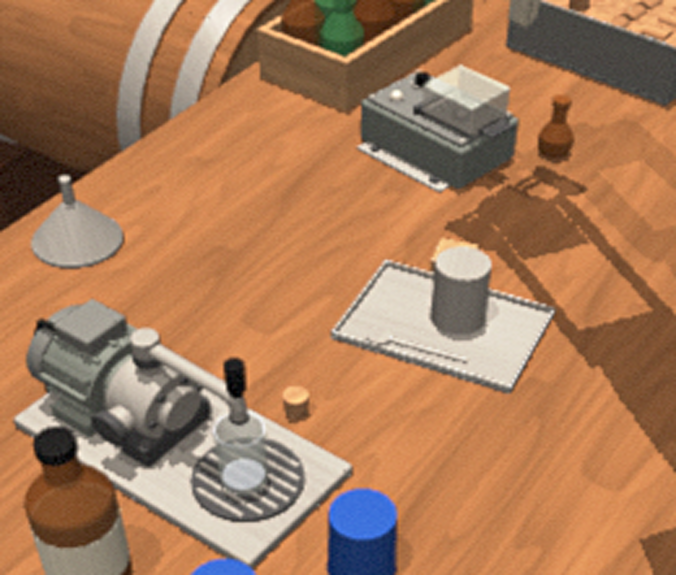

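View pics/s33.png

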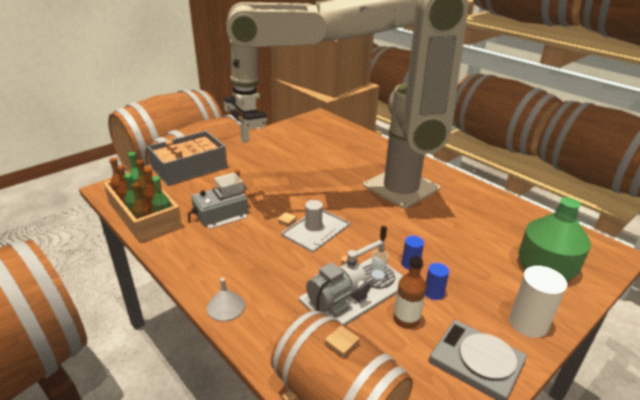

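```bash
python3 - <<'E'
from h import *
import cv2
cv2.imwrite('pics/w33a.png',cv2.resize(cv2.imread('pics/w33.png')[60:200,250:390],None,fx=4,fy=4,interpolation=cv2.INTER_CUBIC))
cv2.imwrite('pics/d33b.png',cv2.resize(cv2.imread('pics/d33.png')[230:310,240:310],None,fx=7,fy=7,interpolation=cv2.INTER_CUBIC))
cv2.imwrite('pics/s33b.png',cv2.resize(cv2.imread('pics/s33.png')[215:295,345:405],None,fx=7,fy=7,interpolation=cv2.INTER_CUBIC))
E
```

```text
(no output)
```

View pics/w33a.png

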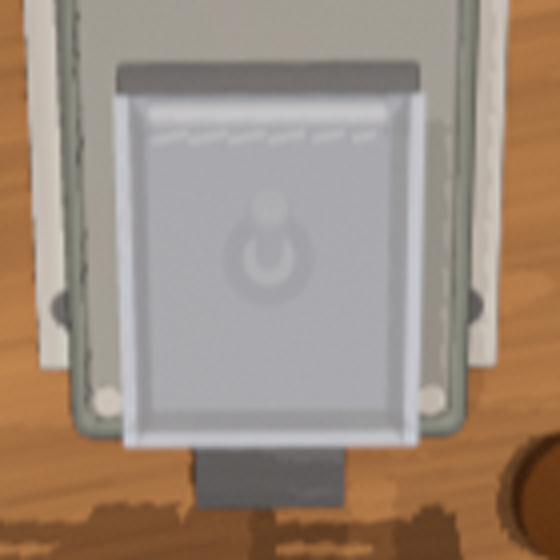

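View pics/d33b.png

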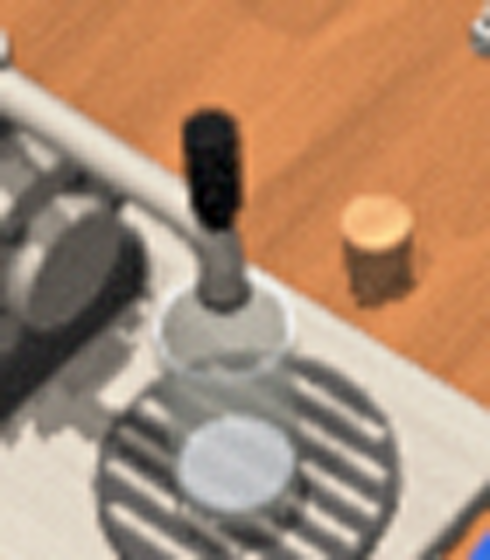

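View pics/s33b.png

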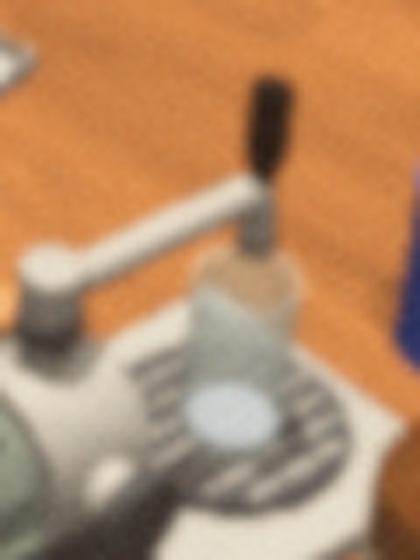

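```bash
python3 - <<'E'
from h import *
d=lambda x,y:cr(x,y,240,230,7); s=lambda x,y:cr(x,y,345,215,7)
print("outlet",tri([ray("scene",s(257,246)),ray("side",d(224,299))]))
print("rim",tri([ray("scene",s(247,280)),ray("side",d(228,328))]))
print("base",tri([ray("scene",s(232,415)),ray("side",d(236,463))]))
E
```

```text
outlet (array([0.46564364, 0.301654  , 0.11668149]), [0.0018, 0.0018])
rim (array([0.46702491, 0.29948185, 0.09843243]), [0.0016, 0.0016])
base (array([0.46785889, 0.30034285, 0.0261066 ]), [0.0015, 0.0015])
```

Measured in the same two views, the outlet is within about 3 mm of the glass's centre. The guard is shut, the toggle is on, and the cup stands flat in the tray. Handing in.

```bash
python3 -c "
from plant import robot
print(robot.close_job())"
```

```text
the job is handed in; nothing more can be done
None
```

The job is done and handed in, after about 28 s of robot time. I did the steps in the order asked:

1. Lifted the cup straight up off the glass and set it down mouth down in the tray.
2. Held the spout by its knob and swung it over the glass.
3. Opened the guard to roughly 1.35 rad, eased it to about 0.85 rad to reach the toggle, then pushed the toggle over.
4. Backed out so the guard dropped shut.

**Last checks from the cameras:**
- **Cup:** it stands upright in the tray, clear of the spoon. The glass is still on the drip grid.
- **Spout:** the outlet is within about 3 mm of the glass's centre. That is about the accuracy of the measurement, since the two fixed cameras disagreed by up to about 8 mm on other points.
- **Toggle and guard:** the toggle leans to the hinge and the guard is fully shut.
- **Other things:** nothing else looked moved, and the gripper was clear of everything.

**Contacts along the way:**
- The closed fingertips briefly touched the front of the control box with about 30 N while going under the tab. It was gone by the next reading.
- The reading was about 16 N when the toggle reached its stop, and about 13 N when the cup was set down.

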